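Draw the cold plate out from under a loaded tube rack

ROBOT

A 6-joint arm with a two-finger parallel gripper is mounted at the origin on the work surface. World frame = base frame: x ahead of the robot, y to its left, z up, the work surface at z = 0. Lengths are in mm, angles in rad, forces in N, time in s.
With the tool pointing down it reaches from about 350 to 975 mm from the base axis. Payload 7.1 kg.
Tool frame: the origin (TCP) lies on the centre line of the jaws, within the pads' length; the fingertips stand 17 mm ahead of it and the grasp point (between the pads) lies 2 mm behind it; z points along the fingers, y is the direction in which the jaws open and shut (so a half turn about z gives the same grasp; the last joint's range is limited). The gripper opens to 88 mm and grips with 3 to 60 N. Pads are 20 mm wide; open, the fingers measure 115 mm over their backs; the gripper's body (75 mm by 178 mm) begins 61 mm behind the grasp point.
Start: joints at [-1.238, 0.423, 1.63, -0, 1.089, -0.019], TCP at [215.384, -586.698, 239.675] pointing down, gripper open.
Joint ranges: [-3, 3], [-0.9, 2.11], [0.09, 2.58], [-1.31, 4.45], [0.11, 2.69], [-2.54, 2.54]. Speed limits (rad/s): [2.39, 2.39, 3.01, 3.14, 3.14, 3.14].

INTERFACE

Orientations are given as a rotation vector (axis times angle).
In Python, from workcell import ctrl, imaging, workorder gives the robot as it stands. The module is installed in compiled form; this text tells all that it offers.
- The arm moves only by the shell command python3 -m crank 'ROWS' [OPENING]. ROWS is JSON, a list of rows, each an object with "travel": the shift along the tool's x, y, z as a fraction of full scale, a list of three; "turn": the turn about the tool's z as a fraction of full scale. In form: [{"travel": [dx, dy, dz], "turn": turn}, ...]. A call has 1 to 20 rows; each row shifts and turns the pose as measured when the row begins, along the tool's axes as they then stand; what a row does not reach is not made up. Full scale, the value 1, is 5 cm for a shift and 0.1 rad for a turn. A row lasts 1/10 s, in which the tool goes at most 50 mm and 8.59 degrees, less where a joint would pass 70% of its speed; a pose out of reach is approached as far as the arm can. A call with a number of a shift or a turn outside -1 to 1 is refused whole. A call with a gripper value outside its range is refused whole. OPENING is the gripper command: -1 is shut, 1 is fully open, values between are in proportion, set as the call begins (- or left out, the last holds). The fingers move at their own pace and stop on an object; the grip force is fixed at half the most. Time passes only in rows, so rows that do not move let the fingers close. It gives the time, the measured TCP pose, the force and the opening at its end, in the units of the state.
- ctrl.get_obs(): the state, without advancing time (a new reading comes with each control period).
- imaging.get_image(name): name is "scene" or "top" or "wrist"; returns the picture (400x640x3 uint8, blue, green, red); there is no depth.
- imaging.camera_info(name): a dict with "camera_matrix" (3x3 intrinsics, pixels), "k1" (the pictures are not rectified: a ray, as slopes to the right and down, at radius r is drawn at 1 + k1 r^2 times it, then the intrinsics apply), "rvec" (rotation vector, rad) and "tvec" (3), from world to camera coordinates, as OpenCV has them. Camera axes: x right, y down, z forward; pixel columns grow to the right and rows downward; lengths in mm; the calibration is good to about 2 mm. A picture is of the moment at which its call begins: read the wrist's pose just before it. camera_info takes no time and is no camera call; for the wrist camera it gives the pose at the moment of the call.
- workorder.close_job(): hands the job in, once; it reports no verdict.
The state is a dict: "t": time; "qpos": joint angles; "qvel": joint speeds; "joint_torque": joint torques, N m; "ee_pos": TCP position; "orientation": TCP orientation; "ft_force": force on the tool from outside, world axes, zero at the start; "moment": the same for the moment, N m; "width": finger opening in mm.
Only numpy, scipy, OpenCV 4.12 (cv2) and the standard library are available. Lean on these libraries where they do the work, as an engineer would, in place of code of your own. Each camera call takes 0.05 s, during which the arm holds its last target.

TASK

Swing the steel latch bar clear, then draw the thin metal plate straight and level out from under the loaded tube rack, so that the rack settles on the cradle's rails without being lifted, tipped or shoved out of place. Lay the plate flat in the shallow empty steel tray with its lip up (do not drop it), then swing the latch fully shut again. Leave the tip box, bottle and tub where they stand.

Things in the scene. Friction and masses are not known exactly. Their poses are not given: they have to be found in the camera images.
- stand: Grey cradle fixed to the bench, 114 (x) by 250 mm (y: -167 to +83). Origin on the bench under the rack's place, z up. Bed 6 mm high; two rails along y, tops 9 mm high, leave a channel 70 mm wide, open at the -y end, where the plate slides out. Walls (20 mm high) and end stops (24 mm high) beside the channel give the rack 3 to 4 mm of play and hold it back. Latch pivot at x = +48, y = -150 mm.
- rack: White tube rack with a grid of round holes, many holding small flip-cap tubes, 100 mm (x) by 140 mm (y), 51 mm high with its tubes, about 0.6 kg. Origin: centre of its underside. At the start it rests on the plate, its underside 11 mm above the bench; with the plate gone it sinks 2 mm onto the rails. It must stay in the cradle.
- plate_lip (a point): Centre of the upright grip lip of the thin aluminium plate, axes as plate_mid. The lip is 12 mm thick (y), 44 mm wide (x), standing 45 mm above the plate's top; this point is 22.5 mm above that top (33.5 mm above the bench at the start). Grip it from above by its two broad faces. At the start its inner face is about 42 mm outside the rack's end.
- plate_mid (a point): Middle of the thin aluminium plate, half-way through its thickness: 66 (x) by 190 (y) by 5 mm, about 0.19 kg. The lip stands at its -y end, its centre 89 mm from here. At the start it lies in the cradle's channel under the rack, the lip end sticking out at the cradle's -y end; it is free of the rack once this point is at y = -169 mm of the cradle (drawn about 140 mm).
- latch (a joint): Latch bar's angle (rad) about its upright pivot: 0 shut (bar across the channel outside the lip), growing counter-clockwise seen from above as the free end swings away from the rack (towards -y of the cradle) to a stop at 1.9; at 1.4 to 1.9 the way is clear. Light friction (about 1 N at the pin); stays where left.
- latch_pin (a point): On the axis of the upright round pin at the free end of the latch bar, 54 mm above the bench: pin 16 mm in diameter, free from the bar's top (30 mm above the bench) to its top at 72 mm. Take it from above, or push it.
- latch_hinge (a point): On the latch's pivot axis, at the same height as latch_pin, 83 mm from it (nothing stands at this height; the pivot ends 32 mm above the bench).
- tray: Shallow open steel tray fixed to the bench, 240 mm (x) by 100 mm (y), 14 mm high, walls and floor 4 mm thick. Origin: centre of its underside; the plate fits in lengthwise, either way round, lip up.
- tipbox: Bystander: closed tip box, grey with a white lid, 122 by 86 mm, 60 mm high; origin at the centre of its underside. It and the tray may change places.
- bottle: Bystander: upright glass bottle, 68 mm in diameter, 140 mm high; origin at the centre of its underside.
- tub: Bystander: round white lidded tub, 90 mm in diameter, 52 mm high; origin at the centre of its underside.
Things that resemble listed ones, but are neither listed nor needed, are in the scene too. What is shaped like the rack but purple is not meant.

How it is judged (in metres and radians):
On the way, in this order (a step that is already met when the one before it is completed fails the run):
1. the latch bar is swung clear (value of joint latch above 1.2 rad), for 0.1 s.
2. the plate is drawn fully out and the rack has settled on the rails (y of plate_mid in the frame of stand below -0.165 m and z of rack in the frame of stand below 0.0102 m and angle between rack's own z axis and vertical below 0.03 rad and linear speed of rack below 0.02 m/s), for 0.1 s.
3. the plate lies flat in the tray, let go (x of plate_mid in the frame of tray between -0.035 and 0.035 m and y of plate_mid in the frame of tray between -0.025 and 0.025 m and z of plate_mid in the frame of tray below 0.0095 m and angle between plate_mid's own z axis and vertical below 0.05 rad and contact force between the fingers and plate below 0.1 N and linear speed of plate below 0.02 m/s), for 0.2 s.
4. the latch is shut again (value of joint latch below 0.12 rad), for 0.2 s.
At the end, for the whole second after the job is handed in: The plate lies released, at rest and flat (under 0.05 rad) on the tray's floor, lip up, its middle within 35 mm (lengthwise) and 25 mm (across) of the tray's centre; the rack sits at rest and level (under 0.03 rad) on the cradle's rails, underside under 10.2 mm; the latch is within 0.12 rad of shut (all of step 3 and z of rack in the frame of stand below 0.0102 m and angle between rack's own z axis and vertical below 0.03 rad and linear speed of rack below 0.02 m/s and value of joint latch below 0.12 rad); the robot touches nothing.
It fails at once if the rack is tipped by more than 0.1 rad (angle between rack's own z axis and vertical above 0.1 rad).
It fails at once if the rack is shoved or lifted by more than 15 mm (distance of rack from where it was at the start of the episode above 0.015 m).
It fails at once if the plate is dropped (over 0.5 m/s with no finger on it) (contact force between the fingers and plate below 0.05 N and linear speed of plate above 0.5 m/s).
It fails at once if a bystander is moved by more than 25 mm or tipped (distance of any of tipbox, bottle, tub from where it was at the start of the episode above 0.025 m or angle between any of tipbox, bottle, tub's own z axis and vertical above 0.3 rad).
It also fails if it takes over 64 s, if anything falls off the work surface, if the arm or the gripper's body presses on something with over 40 N, if the wrist force passes 120 N, or if a joint passes its speed limit or range.

## Working session

There is one attempt and no reset: what is moved stays moved. The work goes in short steps, Python scripts to look and compute and a shell command to move; the robot and the scene stay as the last step left them, time stands still between calls to the robot, and variables do not carry over. Pictures are saved under pics/ and viewed, and the job is handed in when it is done.

```bash
mkdir -p pics; python3 - <<'E'
from workcell import ctrl, imaging
import cv2
for n in ("scene","top","wrist"):
    i=imaging.camera_info(n); print(n,i)
    cv2.imwrite(f"pics/{n}0.png",imaging.get_image(n))
print(ctrl.get_obs())
E
```

```text
scene {'camera_matrix': array([[457.34950333,   0.        , 311.77328006],
       [  0.        , 457.34950333, 201.3078638 ],
       [  0.        ,   0.        ,   1.        ]]), 'k1': 0.00676930538743982, 'rvec': array([ 1.41331951,  1.98702153, -0.9844348 ]), 'tvec': array([ 109.54534226, -288.61603335, 1631.02753951])}
top {'camera_matrix': array([[362.3764763 ,   0.        , 318.03896675],
       [  0.        , 362.3764763 , 202.20590118],
       [  0.        ,   0.        ,   1.        ]]), 'k1': 0.01044634371669073, 'rvec': array([ 2.19739442, -2.14931367,  0.14298545]), 'tvec': array([ 32.32491559, 565.45905366, 944.74112945])}
wrist {'camera_matrix': array([[305.55713915,   0.        , 314.25916918],
       [  0.        , 305.55713915, 198.42546381],
       [  0.        ,   0.        ,   1.        ]]), 'k1': -0.05771958591601946, 'rvec': array([-2.38852413,  1.66615436,  0.22938952]), 'tvec': array([-624.32857485,  -33.74578726,  390.97572318])}
{'t': 0.15, 'qpos': array([-1.23804611e+00,  4.23677724e-01,  1.63047620e+00,  2.13181396e-05,
        1.08862546e+00, -1.89962091e-02]), 'qvel': array([ 0.00050738, -0.00223169, -0.00383335, -0.00010695, -0.00253176,
       -0.00068663]), 'joint_torque': array([ 4.60149076e-04, -5.44984853e+01, -2.73918235e+01,  6.43854216e-02,
        2.04183318e-02, -6.50348102e-05]), 'ee_pos': array([ 215.23590506, -586.33983186,  239.08754259]), 'orientation': array([-3.09197658e+00, -5.49457113e-01,  2.61844223e-04]), 'ft_force': array([ 0.34606999, -0.46254282, -0.73991276]), 'moment': array([0.02036111, 0.06578083, 0.03719972]), 'width': 87.84315254967817}
```

View pics/scene0.png

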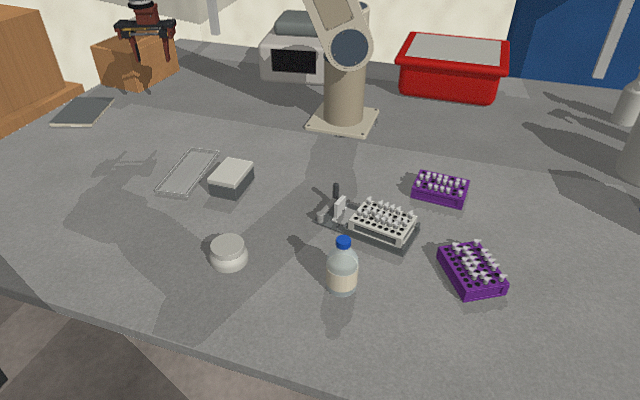

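View pics/top0.png

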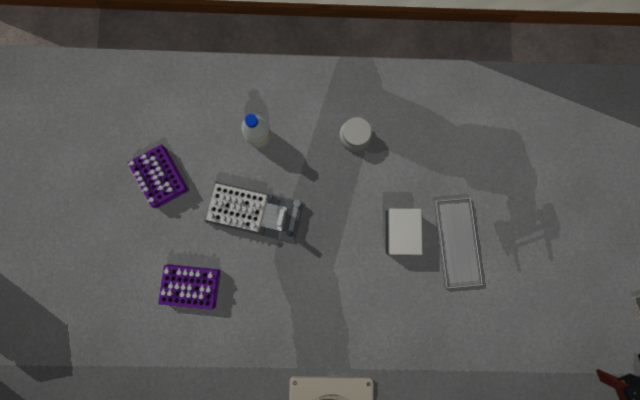

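View pics/wrist0.png

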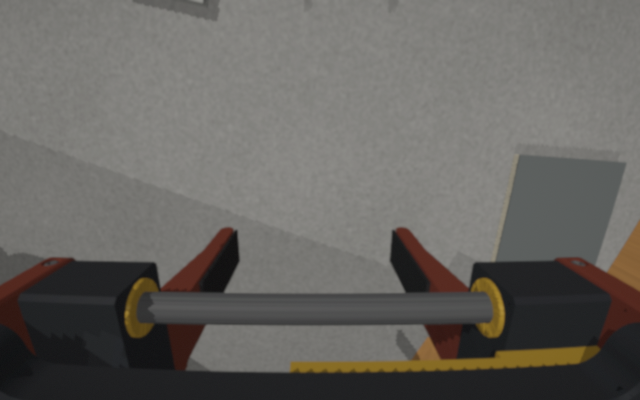

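The scene camera shows the white rack in its cradle at about (380,220), with the lip at (340,208) and the latch pin at (336,190). The top camera shows the rack at (237,207), lip at (287,217), tray at (460,243), tip box at (405,232), bottle at (255,128) and tub at (356,134). The wrist camera sees only the bench. Next I'll enlarge the key areas.

```bash
cat > h.py <<'E'
import numpy as np, cv2
from workcell import ctrl, imaging
from scipy.spatial.transform import Rotation as R
def ray(info,uv):
    K=info["camera_matrix"];k=info["k1"]
    p=cv2.undistortPoints(np.array([[uv]],float),K,np.array([k,0,0,0,0]))[0,0]
    Rm=R.from_rotvec(info["rvec"]).as_matrix(); c=-Rm.T@info["tvec"]
    return c,Rm.T@np.array([p[0],p[1],1])
def at(info,uv,z):
    c,d=ray(info,uv); return c+d*(z-c[2])/d[2]
def proj(info,P):
    return cv2.projectPoints(np.atleast_2d(np.array(P,float)),info["rvec"],info["tvec"],info["camera_matrix"],np.array([info["k1"],0,0,0,0]))[0][:,0]
def crop(img,x0,y0,x1,y1,s,name):
    cv2.imwrite("pics/"+name,cv2.resize(img[y0:y1,x0:x1],None,fx=s,fy=s,interpolation=cv2.INTER_CUBIC))
E
python3 - <<'E'
from h import *
t=cv2.imread("pics/top0.png");s=cv2.imread("pics/scene0.png")
crop(t,195,170,335,270,5.7,"t1.png");crop(t,380,185,500,300,5,"t2.png");crop(s,305,165,435,260,6,"s1.png")
E
```

```text
(no output)
```

View pics/t1.png

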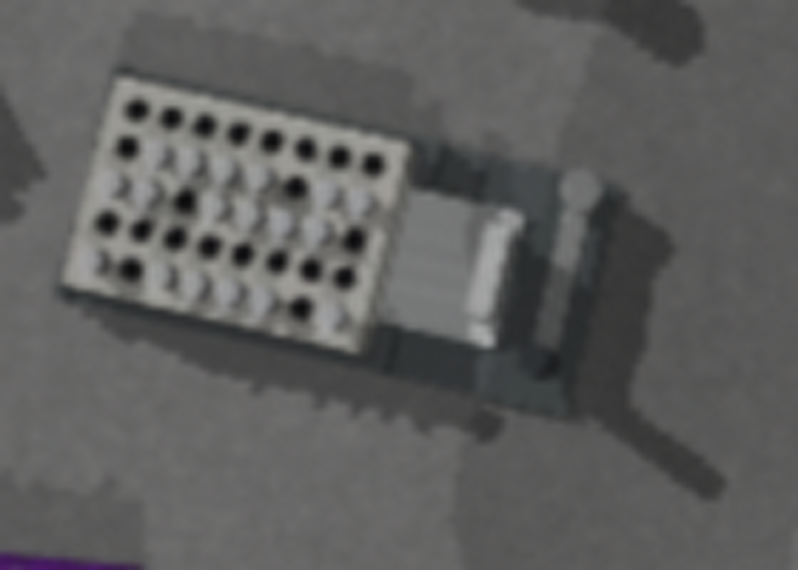

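View pics/t2.png

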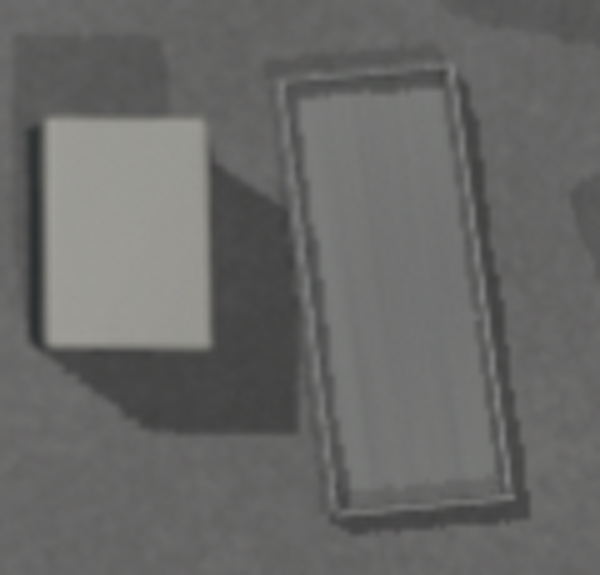

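View pics/s1.png

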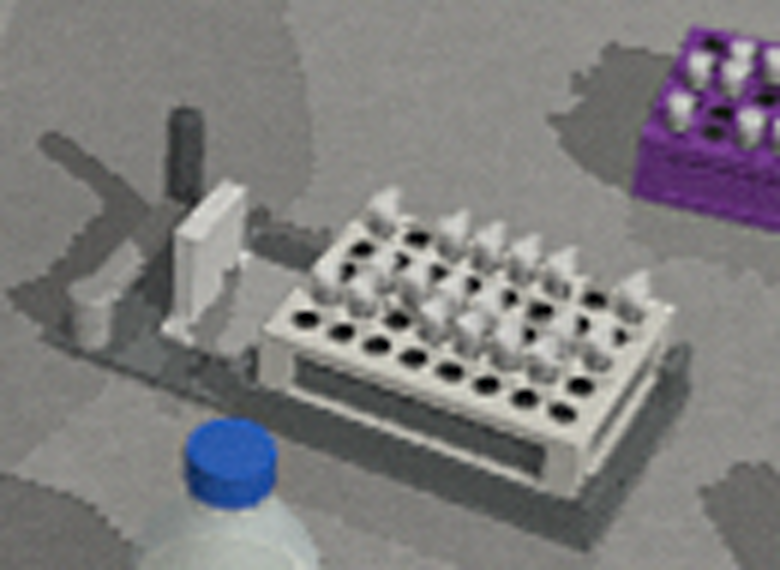

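```bash
cat > fit1.py <<'E'
from h import *
from scipy.optimize import least_squares
T=imaging.camera_info("top");S=imaging.camera_info("scene")
t=lambda x,y:(195+(x+.5)/5.7-.5,170+(y+.5)/5.7-.5)
s=lambda x,y:(305+(x+.5)/6-.5,165+(y+.5)/6-.5)
H=None
obs=[(T,t(118,72),(-1e9,)),]
pts=[ # local x,y,z(None=rack top)
 (T,t(118,72),50,70,None),(T,t(410,142),50,-70,None),(T,t(62,290),-50,70,None),(T,t(360,352),-50,-70,None),
 (S,s(578,492),50,70,None),(S,s(262,330),50,-70,None),(S,s(672,310),-50,70,None),
 (T,t(578,188),48,-150,32),(T,t(545,362),-35,-150,72),(S,s(186,110),-35,-150,72),
 (S,s(225,182),-22,-112,56),(S,s(246,186),-22,-112,56)][:10]
def f(p):
    x,y,a,h=p;r=[]
    for i,uv,lx,ly,z in pts:
        P=[x+np.cos(a)*lx-np.sin(a)*ly,y+np.sin(a)*lx+np.cos(a)*ly,h if z is None else z]
        r.append(proj(i,P)[0]-uv)
    return np.ravel(r)
g=at(T,t(237,210),40)
o=least_squares(f,[g[0],g[1],0.,45],x_scale=[10,10,.1,10])
print(o.x);print(f(o.x).reshape(-1,2).round(1))
x,y,a,h=o.x
W=lambda lx,ly,z:np.array([x+np.cos(a)*lx-np.sin(a)*ly,y+np.sin(a)*lx+np.cos(a)*ly,z])
print("pin",W(-35,-150,54),"lip",W(0,-118,33.5))
tr=[at(T,(380+u/5-.4,185+v/5-.4),14) for u,v in [(277,78),(457,65),(518,498),(333,518)]]
tr=np.array(tr);print(tr.round(1),tr.mean(0), np.linalg.norm(np.diff(tr,axis=0),axis=1))
print("box",[at(T,(380+u/5-.4,185+v/5-.4),60)[:2].round() for u,v in [(45,118),(210,118),(213,348),(45,348)]])
print("bottle",at(T,(251,121),140),"tub",at(T,(355,132),52))
E
python3 fit1.py
```

```text
[ 5.45512389e+02  2.60191512e+02 -2.06007534e-01  3.90906384e+01]
[[ 0.6  0.8]
 [ 0.5  0.4]
 [ 0.7 -0.9]
 [ 0.2  0.2]
 [ 0.1 -4.9]
 [-0.5  2.3]
 [-0.1  1.9]
 [ 0.2  0.1]
 [-2.2 -0.6]
 [ 0.5  1.3]]
pin [480.56942645 120.52257667  54.        ] lip [521.37507678 144.68657678  33.5       ]
[[ 579.6 -278.    14. ]
 [ 589.2 -378.    14. ]
 [ 354.9 -404.7   14. ]
 [ 342.3 -304.4   14. ]] [ 466.49524849 -341.26304162   14.        ] [100.51415206 235.81592908 101.03564592]
box [array([ 550., -140.]), array([ 552., -226.]), array([ 432., -227.]), array([ 431., -140.])]
bottle [747.89165693 214.60573453 140.        ] tub [755.11884146 -50.49545118  52.        ]
```

```bash
cat >> h.py <<'E'
def plan(target=None,jaw=None,o=None):
    """remaining shift in tool axes (full-scale units) and turn (units) to bring TCP to target, tool y axis to world angle jaw (mod pi)"""
    o=o or ctrl.get_obs(); M=R.from_rotvec(o["orientation"]).as_matrix()
    print("t",round(o["t"],2),"tcp",o["ee_pos"].round(1),"jawang",round(np.arctan2(M[1,1],M[0,1]),4),"zax",M[:,2].round(3),"q",o["qpos"].round(2),"w",round(o["width"],1),"F",o["ft_force"].round(1))
    if target is not None:
        print(" shift units",(M.T@(np.array(target)-o["ee_pos"])/50).round(3))
    if jaw is not None:
        d=-(jaw-np.arctan2(M[1,1],M[0,1])); d=(d+np.pi/2)%np.pi-np.pi/2
        print(" turn units (if no shift between)",round(d/.1,3))
    return M
E
python3 - <<'E'
from h import *
M=plan([440,60,260],-0.206)
print(M.round(3))
i=imaging.camera_info("wrist");Rm=R.from_rotvec(i["rvec"]).as_matrix();c=-Rm.T@i["tvec"];o=ctrl.get_obs()
print("cam in tool",(M.T@(c-o["ee_pos"])).round(1),"axis in tool",(M.T@Rm[2]).round(3))
E
```

```text
t 0.15 tcp [ 215.2 -586.3  239.1] jawang -1.2191 zax [-0.     0.001 -1.   ] q [-1.24  0.42  1.63  0.    1.09 -0.02] w 87.8 F [ 0.3 -0.5 -0.7]
 shift units [  8.674 -10.587  -0.405]
 turn units (if no shift between) -10.131
[[ 0.939  0.345 -0.   ]
 [ 0.345 -0.939  0.001]
 [ 0.    -0.001 -1.   ]]
cam in tool [  72.3    0.4 -145.4] axis in tool [-0.267 -0.001  0.964]
```

```bash
python3 -m crank '[{"travel":[0.6,-0.74,0],"turn":0},{"travel":[0.6,-0.74,0],"turn":0},{"travel":[0.6,-0.74,0],"turn":0},{"travel":[0.6,-0.74,0],"turn":0},{"travel":[0.6,-0.74,0],"turn":0},{"travel":[0.6,-0.74,0],"turn":0},{"travel":[0.6,-0.74,0],"turn":0},{"travel":[0.6,-0.74,0],"turn":0},{"travel":[0.6,-0.74,0],"turn":0},{"travel":[0.6,-0.74,0],"turn":0},{"travel":[0.6,-0.74,0],"turn":0},{"travel":[0.6,-0.74,0],"turn":0},{"travel":[0.6,-0.74,0],"turn":0},{"travel":[0,0,0],"turn":-1},{"travel":[0,0,0],"turn":-1},{"travel":[0,0,0],"turn":-1},{"travel":[0,0,0],"turn":-1},{"travel":[0,0,0],"turn":-1}]' 0; python3 -c "
from h import *
plan([480,105,240],-.206)"
```

```text
t: 1.95
ee_pos: [421.8, 24.0, 237.6]
orientation: [2.847, 1.325, 0.005]
ft_force: [-0.6, 0.1, -0.0]
width: 44.2
t 1.95 tcp [421.8  24.  237.6] jawang -0.6996 zax [ 0.003  0.    -1.   ] q [0.03 0.12 2.06 0.   0.96 0.73] w 44.2 F [-0.6  0.1 -0. ]
 shift units [ 1.989 -0.153 -0.043]
 turn units (if no shift between) -4.936
```

```bash
python3 -m crank '[{"travel":[0.66,-0.05,0],"turn":0},{"travel":[0.66,-0.05,0],"turn":0},{"travel":[0.66,-0.05,0],"turn":0},{"travel":[0,0,0],"turn":-1},{"travel":[0,0,0],"turn":-1},{"travel":[0,0,0],"turn":-1},{"travel":[0,0,0],"turn":-1},{"travel":[0,0,0],"turn":-0.9},{"travel":[0,0,0],"turn":0}]'; python3 - <<'E'
from h import *
plan([480.6,120.5,240],-.206)
i=imaging.camera_info("wrist");im=imaging.get_image("wrist");cv2.imwrite("pics/w1.png",im);np.save("w1.npy",i,allow_pickle=True)
print(i["rvec"],i["tvec"])
E
```

```text
t: 2.85
ee_pos: [480.5, 108.5, 236.2]
orientation: [2.419, 2.004, -0.0]
ft_force: [0.3, -0.4, 0.1]
width: 43.9
t 2.85 tcp [480.5 108.5 236.2] jawang -0.1869 zax [ 0. -0. -1.] q [ 0.2   0.23  1.92 -0.    0.99  0.39] w 43.9 F [ 0.3 -0.4  0.1]
 shift units [ 0.237 -0.044 -0.076]
 turn units (if no shift between) 0.191
[-2.85997138  0.26719544  0.03664843] [-451.60153243  156.38189789  439.3519892 ]
```

View pics/w1.png

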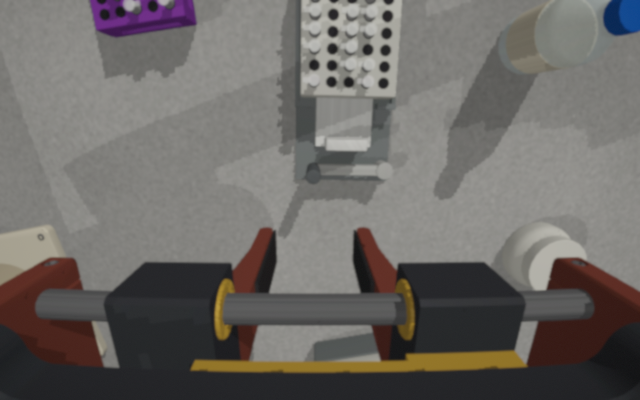

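The wrist view shows the rack end at about (350,95), the lip top at (347,145), the dark pin at (313,172) and the hinge at (384,170). I'll refine the fit with it.

```bash
python3 - <<'E'
from h import *
crop(cv2.imread("pics/w1.png"),275,80,415,200,5.7,"w1c.png")
E
```

```text
(no output)
```

View pics/w1c.png

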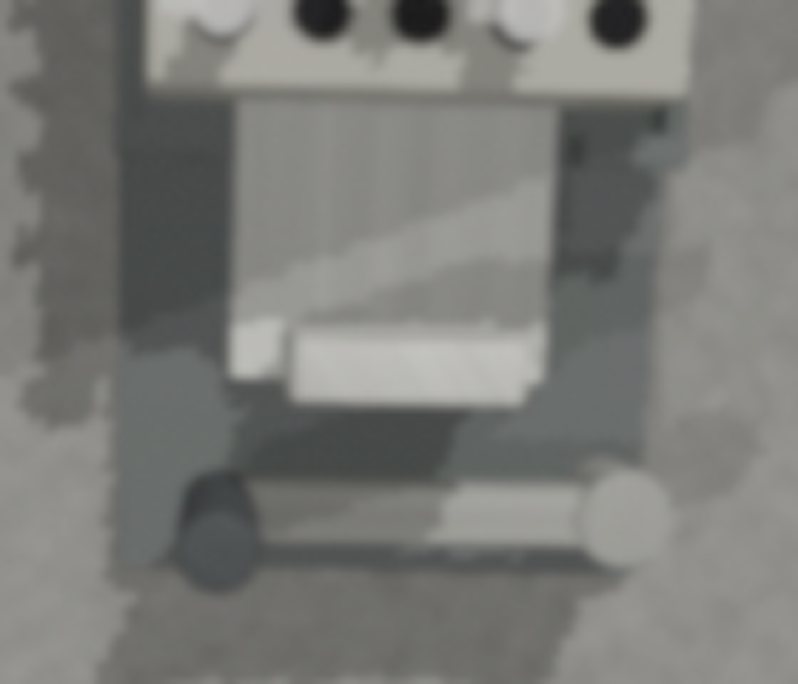

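```bash
cat > fit2.py <<'E'
from h import *
from scipy.optimize import least_squares
i=np.load("w1.npy",allow_pickle=True).item()
c=lambda x,y:(275+(x+.5)/5.7-.5,80+(y+.5)/5.7-.5)
obs=[(c(220,552),-35,-150,72),(c(627,518),48,-150,32),(c(292,403),-22,-124,56),(c(525,405),22,-124,56),(c(230,380),-33,-124,11),(c(545,383),33,-124,11)]
def f(p):
    x,y,a=p
    return np.ravel([proj(i,[x+np.cos(a)*lx-np.sin(a)*ly,y+np.sin(a)*lx+np.cos(a)*ly,z])[0]-uv for uv,lx,ly,z in obs])
o=least_squares(f,[545,260,-.206],x_scale=[10,10,.1]);x,y,a=o.x
print(o.x,f(o.x).reshape(-1,2).round(1))
W=lambda lx,ly,z:np.array([x+np.cos(a)*lx-np.sin(a)*ly,y+np.sin(a)*lx+np.cos(a)*ly,z]).round(1)
print("pin",W(-35,-150,54),at(i,obs[0][0],72),"hinge",W(48,-150,54),at(i,obs[1][0],32),"lip",W(0,-118,33),(at(i,obs[2][0],56)+at(i,obs[3][0],56))/2)
p=at(i,obs[3][0],56)-at(i,obs[2][0],56);print(np.arctan2(p[1],p[0]))
E
python3 fit2.py
```

```text
[ 5.44069116e+02  2.58450981e+02 -1.95218409e-01] [[-0.1  0.6]
 [ 0.1  0.4]
 [-0.2 -0.2]
 [ 0.3 -0.1]
 [ 0.2 -0.5]
 [-0.3 -0.4]]
pin [480.6 118.1  54. ] [480.83203735 118.73816172  72.        ] hinge [562.1 102.   54. ] [562.03731898 102.51605392  32.        ] lip [521.2 142.7  33. ] [519.93575188 136.69066157  56.        ]
-0.19295720160132518
```

```bash
python3 -c "
from h import *
plan([480.7,118.3,55],-.195)"
```

```text
t 2.9 tcp [480.6 108.5 236.2] jawang -0.1894 zax [ 0. -0. -1.] q [ 0.2   0.23  1.92 -0.    0.99  0.39] w 43.9 F [-0.4 -0.   0.2]
 shift units [ 0.195 -0.035  3.624]
 turn units (if no shift between) 0.056
```

```bash
python3 -m crank '[{"travel":[0.19,-0.04,0.5],"turn":0.05},{"travel":[0,0,0.8],"turn":0},{"travel":[0,0,0.8],"turn":0},{"travel":[0,0,0.7],"turn":0},{"travel":[0,0,0.5],"turn":0},{"travel":[0,0,0.3],"turn":0},{"travel":[0,0,0],"turn":0}]'; python3 - <<'E'
from h import *
plan([480.7,118.3,55],-.195)
i=imaging.camera_info("wrist");im=imaging.get_image("wrist");crop(im,180,80,440,275,3,"w2.png")
E
```

```text
t: 3.6
ee_pos: [483.7, 119.0, 51.8]
orientation: [2.444, 1.969, 0.009]
ft_force: [0.3, 0.2, -0.8]
width: 44.1
t 3.6 tcp [483.7 119.   51.8] jawang -0.2142 zax [ 0.007  0.001 -1.   ] q [ 0.22  0.55  2.01 -0.    0.57  0.43] w 44.1 F [ 0.3  0.2 -0.8]
 shift units [-0.027 -0.055 -0.064]
 turn units (if no shift between) -0.192
```

View pics/w2.png

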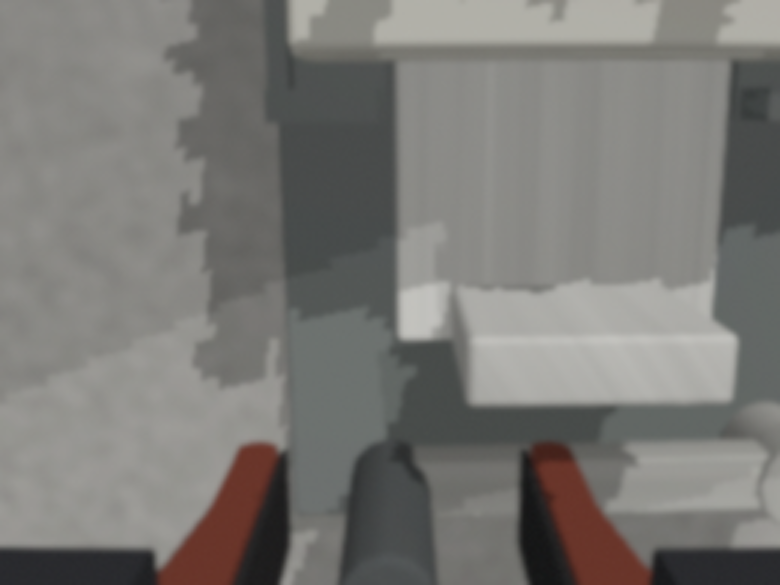

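```bash
python3 -m crank '[{"travel":[0,-0.05,-0.06],"turn":0},{"travel":[0,0,0],"turn":0},{"travel":[0,0,0],"turn":0}]' ; python3 -m crank '[{"travel":[0,0,0],"turn":0},{"travel":[0,0,0],"turn":0},{"travel":[0,0,0],"turn":0},{"travel":[0,0,0],"turn":0}]' -1; python3 -c "
from h import *
plan([480.7,118.3,55],-.195)"
```

```text
t: 3.95
ee_pos: [483.2, 120.0, 58.5]
orientation: [2.444, 1.965, 0.017]
ft_force: [0.6, -0.9, -0.2]
width: 44.3
t: 4.35
ee_pos: [481.2, 120.1, 60.1]
orientation: [2.446, 1.965, 0.013]
ft_force: [-14.4, 3.4, 11.5]
width: 15.3
t 4.35 tcp [481.2 120.1  60.1] jawang -0.2173 zax [ 0.009  0.002 -1.   ] q [0.22 0.53 2.01 0.   0.59 0.44] w 15.3 F [-14.4   3.4  11.5]
 shift units [-0.038 -0.003  0.102]
 turn units (if no shift between) -0.223
```

```bash
python3 -m crank '[{"travel":[-0.25,0.02,0],"turn":0},{"travel":[-0.24,0.06,0],"turn":0},{"travel":[-0.23,0.09,0],"turn":0},{"travel":[-0.215,0.125,0],"turn":0},{"travel":[-0.2,0.155,0],"turn":0},{"travel":[-0.17,0.18,0],"turn":0}]' ; cat > la.py <<'E'
from h import *
plan()
p=ctrl.get_obs()["ee_pos"][:2]-np.array([562.1,102.2]); th=(np.arctan2(p[1],p[0])-2.946)%(2*np.pi)
print("latch est",th,"r",np.hypot(*p))
E
python3 la.py
```

```text
t: 4.95
ee_pos: [495.9, 47.4, 60.2]
orientation: [-2.445, -1.971, -0.008]
ft_force: [-1.7, 5.0, 3.8]
width: 15.7
t 4.95 tcp [495.9  47.4  60.2] jawang -0.2138 zax [ 0.003  0.004 -1.   ] q [0.07 0.54 2.01 0.01 0.6  0.28] w 15.7 F [-1.7  5.   3.8]
latch est 0.8868435910019361 r 85.90866508362167
```

```bash
python3 -m crank '[{"travel":[-0.14,0.21,0],"turn":0},{"travel":[-0.107,0.225,0],"turn":0},{"travel":[-0.07,0.24,0],"turn":0},{"travel":[-0.036,0.25,0],"turn":0},{"travel":[0,0.25,0],"turn":0},{"travel":[0.03,0.22,0],"turn":0},{"travel":[0,0,0],"turn":0}]' ; python3 la.py
```

```text
t: 5.65
ee_pos: [561.1, 7.9, 60.1]
orientation: [-2.448, -1.961, 0.003]
ft_force: [1.6, 7.7, 1.3]
width: 14.0
t 5.65 tcp [561.1   7.9  60.1] jawang -0.2198 zax [-0.005  0.003 -1.   ] q [-0.01  0.6   1.86  0.    0.69  0.21] w 14.0 F [1.6 7.7 1.3]
latch est 1.7560452396878388 r 94.31947036058827
```

```bash
python3 -m crank '[{"travel":[0,0,0],"turn":0},{"travel":[0,0,0],"turn":0},{"travel":[0,0,-0.6],"turn":0},{"travel":[0,0,-0.8],"turn":0},{"travel":[0,0,-0.6],"turn":0},{"travel":[0,0,0],"turn":0}]' 0.1; python3 - <<'E'
from h import *
plan([521.2,142.7,140],1.376)
i=imaging.camera_info("wrist");im=imaging.get_image("wrist");np.save("w3.npy",i,allow_pickle=True);cv2.imwrite("pics/w3.png",im)
E
```

```text
t: 6.25
ee_pos: [560.2, 5.5, 160.8]
orientation: [-2.448, -1.96, 0.009]
ft_force: [0.1, -1.2, 1.2]
width: 47.9
t 6.25 tcp [560.2   5.5 160.8] jawang -0.2206 zax [-0.008  0.001 -1.   ] q [-0.01  0.44  1.83  0.    0.89  0.21] w 47.9 F [ 0.1 -1.2  1.2]
 shift units [ 2.508 -1.358  0.425]
 turn units (if no shift between) 15.45
```

View pics/w3.png

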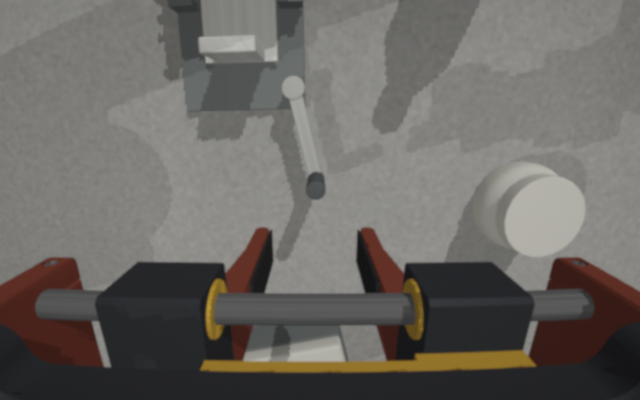

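```bash
python3 -m crank '[{"travel":[0,0,0],"turn":-1},{"travel":[0,0,0],"turn":-1},{"travel":[0,0,0],"turn":-1},{"travel":[0,0,0],"turn":-1},{"travel":[0,0,0],"turn":-1},{"travel":[0,0,0],"turn":-1},{"travel":[0,0,0],"turn":-1},{"travel":[0,0,0],"turn":-1},{"travel":[0,0,0],"turn":-1},{"travel":[0,0,0],"turn":-1},{"travel":[0,0,0],"turn":-1},{"travel":[0,0,0],"turn":-1},{"travel":[0,0,0],"turn":-1},{"travel":[0,0,0],"turn":-1},{"travel":[0,0,0],"turn":-1},{"travel":[0,0,0],"turn":-0.9}]'; python3 - <<'E'
from h import *
plan([521.2,142.7,140],1.376)
i=np.load("w3.npy",allow_pickle=True).item()
p=at(i,(316,192),72);d=p[:2]-[562.1,102.2];print(p,(np.arctan2(d[1],d[0])-2.946)%6.2832,np.hypot(*d), at(i,(293,87),32))
E
```

```text
t: 7.9
ee_pos: [540.6, 3.6, 131.8]
orientation: [-0.209, -3.084, 0.008]
ft_force: [0.2, 0.6, -0.0]
width: 48.6
t 7.9 tcp [540.6   3.6 131.8] jawang 1.4359 zax [-0.051 -0.002 -0.999] q [-0.01  0.47  1.86 -0.    0.86 -1.45] w 48.6 F [ 0.2  0.6 -0. ]
 shift units [ 0.767  2.704 -0.15 ]
 turn units (if no shift between) 0.599
[563.11982989  17.82207106  72.        ] 1.7784895378737948 84.38409178185343 [561.67956255 102.30432586  32.        ]
```

```bash
for k in 1 2; do python3 -m crank '[{"travel":[0,0,0],"turn":0},{"travel":[0,0,0],"turn":0}]' >/dev/null; python3 -c "
from h import *
plan();print(ctrl.get_obs()['qvel'].round(4))"; done
```

```text
t 8.1 tcp [538.5   3.4 128.9] jawang 1.4347 zax [-0.056 -0.002 -0.998] q [-0.01  0.48  1.86 -0.    0.86 -1.45] w 47.8 F [ 0.6  0.7 -1.1]
[-0.0019  0.0148  0.0096 -0.0015 -0.0088 -0.0073]
t 8.3 tcp [537.7   3.3 127.8] jawang 1.4316 zax [-0.058 -0.002 -0.998] q [-0.01  0.48  1.86 -0.    0.86 -1.44] w 48.4 F [0.1 0.4 1.2]
[-0.001   0.0063  0.0035 -0.0004 -0.0029  0.0136]
```

```bash
cat > st.py <<'E'
from h import *
o=ctrl.get_obs();M=R.from_rotvec(o["orientation"]).as_matrix()
print("t",round(o["t"],2),o["ee_pos"].round(1),"jaw",np.arctan2(M[1,1],M[0,1]).round(4),"zax",M[:,2].round(4),"q",o["qpos"].round(4),"qv",o["qvel"].round(3))
E
for k in 1 2; do python3 -m crank '[{"travel":[0,0,0],"turn":0.3}]' >/dev/null; python3 st.py; done
for k in 1 2 3; do python3 -m crank '[{"travel":[0,0,-0.4],"turn":0}]' >/dev/null; python3 st.py; done
for k in 1 2 ; do python3 -m crank '[{"travel":[0,0,0],"turn":0}]' >/dev/null; python3 st.py; done
```

```text
t 8.4 [537.6   3.3 127.6] jaw 1.4002 zax [-0.058  -0.0023 -0.9983] q [-0.0142  0.4786  1.8597 -0.0041  0.8612 -1.4113] qv [ 0.002  0.003  0.001  0.001 -0.001  0.333]
t 8.5 [537.6   3.3 127.5] jaw 1.368 zax [-0.0579 -0.0023 -0.9983] q [-0.0143  0.4787  1.8597 -0.0041  0.861  -1.3791] qv [-0.001  0.001  0.     0.001 -0.001  0.312]
t 8.6 [537.    3.4 145.7] jaw 1.3663 zax [-0.0626 -0.0022 -0.998 ] q [-0.0142  0.4516  1.8498 -0.004   0.9028 -1.3774] qv [ 0.    -0.324 -0.147  0.     0.444 -0.002]
t 8.7 [538.    3.4 165.8] jaw 1.3652 zax [-0.0636 -0.0022 -0.998 ] q [-0.014   0.4233  1.8361 -0.0039  0.9459 -1.3764] qv [ 0.002 -0.27  -0.121  0.002  0.424  0.014]
t 8.8 [538.9   3.5 186.1] jaw 1.3642 zax [-0.0645 -0.0022 -0.9979] q [-0.0139  0.3959  1.8209 -0.0037  0.9893 -1.3755] qv [ 0.001 -0.275 -0.161  0.002  0.432  0.009]
t 8.9 [540.7   3.4 188.4] jaw 1.3634 zax [-0.0597 -0.0023 -0.9982] q [-0.0139  0.3931  1.8186 -0.0038  0.9896 -1.3747] qv [ 0.001  0.028  0.035 -0.001 -0.025  0.005]
t 9.0 [540.5   3.4 188.1] jaw 1.3629 zax [-0.0594 -0.0023 -0.9982] q [-0.0139  0.3931  1.8194 -0.0038  0.9885 -1.3742] qv [-0.    -0.011 -0.013  0.001  0.001  0.006]
```

```bash
for k in 1 2; do python3 -m crank '[{"travel":[0,0,0],"turn":-1}]' >/dev/null; python3 st.py; done
for k in 1 2 3; do python3 -m crank '[{"travel":[0,0,0],"turn":1}]' >/dev/null; python3 st.py; done

```

```text
t 9.1 [540.2   3.4 187.4] jaw 1.4636 zax [-0.0598 -0.0023 -0.9982] q [-0.0139  0.3938  1.8202 -0.0038  0.9874 -1.475 ] qv [ 0.     0.009  0.015 -0.    -0.01  -1.065]
t 9.2 [539.6   3.4 186.3] jaw 1.567 zax [-0.0611 -0.0023 -0.9981] q [-0.014   0.395   1.8215 -0.0038  0.9862 -1.5786] qv [-1.000e-03  1.000e-02  1.000e-02 -1.000e-03 -1.000e-02 -1.005e+00]
t 9.3 [538.9   3.4 185.1] jaw 1.4695 zax [-0.0627 -0.0023 -0.998 ] q [-0.0139  0.3965  1.8227 -0.0039  0.9851 -1.4809] qv [ 1.000e-03  1.600e-02  1.200e-02  1.000e-03 -1.100e-02  1.139e+00]
t 9.4 [538.2   3.5 183.8] jaw 1.3657 zax [-0.0645 -0.0023 -0.9979] q [-0.0139  0.3982  1.8241 -0.0039  0.9838 -1.3769] qv [ 0.001  0.016  0.012 -0.001 -0.012  0.979]
t 9.5 [537.4   3.4 182.4] jaw 1.2614 zax [-0.0664 -0.0023 -0.9978] q [-0.014   0.3999  1.8254 -0.0039  0.9827 -1.2724] qv [-1.000e-03  1.700e-02  1.400e-02 -1.000e-03 -1.100e-02  1.038e+00]
```

```bash
python3 -m crank '[{"travel":[0,0,0.9],"turn":0}]' >/dev/null; python3 st.py; python3 -m crank '[{"travel":[0,0,0],"turn":-1}]' >/dev/null; python3 st.py;
for k in 1 2 3 4; do python3 -m crank '[{"travel":[0,0,0],"turn":0}]' >/dev/null; python3 st.py; done

```

```text
t 9.6 [538.4   3.3 140.3] jaw 1.2579 zax [-0.0567 -0.0024 -0.9984] q [-0.0142  0.4593  1.8531 -0.0042  0.8858 -1.2688] qv [-1.000e-03  7.140e-01  3.910e-01 -3.000e-03 -1.027e+00 -3.200e-02]
t 9.7 [533.8   3.4 134.5] jaw 1.3585 zax [-0.0669 -0.0023 -0.9978] q [-0.0142  0.4666  1.8594 -0.0042  0.8825 -1.3694] qv [ 0.002 -0.078 -0.086 -0.     0.038 -1.043]
t 9.8 [533.2   3.4 132.9] jaw 1.3592 zax [-0.0689 -0.0023 -0.9976] q [-0.0142  0.4691  1.8602 -0.0042  0.8812 -1.3702] qv [-0.     0.056  0.055 -0.    -0.021  0.084]
t 9.9 [532.3   3.4 131.8] jaw 1.3569 zax [-0.0712 -0.0022 -0.9975] q [-0.0143  0.4707  1.8612 -0.0042  0.8809 -1.3678] qv [-0.001  0.008 -0.005  0.    -0.01  -0.009]
t 10.0 [532.2   3.4 131.6] jaw 1.3551 zax [-0.0714 -0.0022 -0.9974] q [-0.0143  0.4709  1.8613 -0.0042  0.8808 -1.3659] qv [ 0.001  0.006  0.005 -0.002 -0.002  0.02 ]
t 10.1 [532.3   3.3 131.8] jaw 1.3538 zax [-0.071  -0.0022 -0.9975] q [-0.0143  0.4707  1.8613 -0.0042  0.8807 -1.3647] qv [-0.001 -0.004 -0.002  0.002 -0.003  0.012]
```

```bash
cat > hold.py <<'E'
from workcell import imaging
import sys
for _ in range(int(sys.argv[1])): imaging.get_image("wrist")
E
python3 -m crank '[{"travel":[0,0,-0.5],"turn":0},{"travel":[0,0,-0.7],"turn":0},{"travel":[0,0,-0.7],"turn":0}]' >/dev/null; python3 st.py; python3 hold.py 3; python3 st.py;python3 hold.py 3; python3 st.py
python3 -m crank '[{"travel":[0,0,0.7],"turn":0},{"travel":[0,0,0.7],"turn":0},{"travel":[0,0,0.5],"turn":0},{"travel":[0,0,0.3],"turn":0}]' >/dev/null; python3 st.py
for k in 1 2 3 4; do python3 -m crank '[{"travel":[0,0,-0.02],"turn":0}]' >/dev/null; python3 st.py; done
```

```text
t 10.4 [536.3   3.6 225.6] jaw 1.3511 zax [-0.0796 -0.0021 -0.9968] q [-0.0137  0.3463  1.7886 -0.0036  1.0864 -1.3622] qv [-0.    -0.433 -0.328 -0.     0.763  0.01 ]
t 10.55 [538.4   3.6 227.2] jaw 1.3512 zax [-0.0728 -0.0022 -0.9973] q [-0.0137  0.3442  1.7869 -0.0036  1.0832 -1.3625] qv [ 0.     0.042  0.051 -0.003 -0.019 -0.003]
t 10.7 [535.9   3.6 223.8] jaw 1.3517 zax [-0.0801 -0.0021 -0.9968] q [-0.0137  0.3482  1.7907 -0.0036  1.0828 -1.3629] qv [ 0.     0.013  0.004 -0.002  0.002 -0.002]
t 11.1 [525.7   3.4 108.8] jaw 1.3506 zax [-0.0809 -0.0021 -0.9967] q [-0.0144  0.5036  1.8788 -0.0043  0.8402 -1.3612] qv [-0.001  0.251  0.098  0.    -0.332  0.005]
t 11.2 [522.9   3.4 106.5] jaw 1.3506 zax [-0.088  -0.002  -0.9961] q [-0.0144  0.5068  1.8813 -0.0043  0.8415 -1.3611] qv [ 0.001 -0.012 -0.008  0.001  0.032 -0.   ]
t 11.3 [522.2   3.4 106.7] jaw 1.3505 zax [-0.0904 -0.0019 -0.9959] q [-0.0144  0.5066  1.8812 -0.0043  0.8442 -1.361 ] qv [-0.001  0.008  0.009  0.     0.018  0.004]
t 11.4 [522.3   3.4 107.9] jaw 1.3504 zax [-0.0908 -0.0019 -0.9959] q [-0.0144  0.505   1.8804 -0.0043  0.8471 -1.3608] qv [ 0.002 -0.018 -0.012  0.001  0.025  0.002]
t 11.5 [522.8   3.4 109.6] jaw 1.3503 zax [-0.0898 -0.0019 -0.996 ] q [-0.0144  0.5024  1.8793 -0.0043  0.8498 -1.3608] qv [ 0.    -0.025 -0.01  -0.002  0.026 -0.   ]
```

```bash

python3 -m crank '[{"travel":[0,0,-1],"turn":0}]' >/dev/null; python3 hold.py 5; python3 st.py
python3 -m crank '[{"travel":[0,0,-1],"turn":0}]' >/dev/null; python3 hold.py 5; python3 st.py
python3 -m crank '[{"travel":[0,0,1],"turn":0}]' >/dev/null; python3 st.py;  python3 -m crank '[{"travel":[0,0,0.1],"turn":0}]' >/dev/null;python3 st.py; for k in 1 2 3; do python3 hold.py 2; python3 st.py; done
```

```text
t 11.85 [527.6   3.5 159.4] jaw 1.3503 zax [-0.0879 -0.002  -0.9961] q [-0.0141  0.4293  1.8472 -0.0039  0.9531 -1.3611] qv [-0.     0.024  0.018  0.    -0.     0.001]
t 12.2 [531.3   3.6 207.7] jaw 1.3503 zax [-0.0888 -0.0019 -0.996 ] q [-0.0138  0.3665  1.8075 -0.0036  1.0565 -1.3613] qv [ 0.     0.016  0.015 -0.     0.004 -0.001]
t 12.3 [530.9   3.5 161.8] jaw 1.3502 zax [-0.0785 -0.0021 -0.9969] q [-0.014   0.4262  1.8445 -0.004   0.9494 -1.361 ] qv [-2.000e-03  7.180e-01  5.040e-01 -3.000e-03 -1.138e+00  1.000e-03]
t 12.4 [525.4   3.5 151.4] jaw 1.3503 zax [-0.0899 -0.002  -0.9959] q [-0.0142  0.4395  1.855  -0.004   0.9371 -1.361 ] qv [-0.    -0.017 -0.069 -0.    -0.048 -0.   ]
t 12.5 [529.1   3.5 155.3] jaw 1.3502 zax [-0.083  -0.002  -0.9965] q [-0.0141  0.4354  1.8492 -0.004   0.9401 -1.361 ] qv [ 0.001 -0.036 -0.043  0.001  0.015  0.001]
t 12.6 [531.    3.5 157.4] jaw 1.3501 zax [-0.0783 -0.0021 -0.9969] q [-0.0141  0.4327  1.8468 -0.0039  0.9403 -1.361 ] qv [ 0.    -0.018 -0.01  -0.002 -0.004  0.001]
t 12.7 [531.5   3.5 158. ] jaw 1.3501 zax [-0.0765 -0.0021 -0.9971] q [-0.0141  0.4317  1.8466 -0.004   0.9398 -1.361 ] qv [-0.001 -0.005  0.002 -0.    -0.006  0.001]
```

```bash

python3 -m crank '[{"travel":[0,0,1],"turn":0},{"travel":[0,0,-1],"turn":0}]' >/dev/null; python3 hold.py 6; python3 st.py
python3 -m crank '[{"travel":[0,0,1],"turn":0},{"travel":[0,0,-1],"turn":0}]' >/dev/null; python3 hold.py 6; python3 st.py
```

```text
t 13.2 [536.5   3.4 159.2] jaw 1.3498 zax [-0.0588 -0.0024 -0.9983] q [-0.0141  0.4292  1.8461 -0.004   0.925  -1.361 ] qv [ 0.001 -0.007  0.011  0.     0.001  0.002]
t 13.7 [540.9   3.3 161.1] jaw 1.3497 zax [-0.039  -0.0027 -0.9992] q [-0.0141  0.4242  1.8481 -0.0041  0.9083 -1.361 ] qv [-0.001 -0.003  0.005 -0.     0.001  0.   ]
```

Tilt recovers by +0.02 per cycle, so I'll do two more.

```bash

python3 -m crank '[{"travel":[0,0,1],"turn":0},{"travel":[0,0,-1],"turn":0}]' >/dev/null; python3 hold.py 6; python3 st.py
python3 -m crank '[{"travel":[0,0,1],"turn":0},{"travel":[0,0,-1],"turn":0}]' >/dev/null; python3 hold.py 6; python3 st.py; python3 -c "
from h import *
plan([521.2,142.7,110],1.376)"
```

```text
t 14.2 [545.2   3.3 163.2] jaw 1.3495 zax [-0.0178 -0.003  -0.9998] q [-0.0141  0.4184  1.8508 -0.0042  0.8902 -1.3609] qv [ 0.002  0.001  0.006 -0.     0.002  0.001]
t 14.7 [549.7   3.2 165.6] jaw 1.3495 zax [ 0.0037 -0.0033 -1.    ] q [-0.0141  0.4123  1.8535 -0.0042  0.872  -1.3609] qv [ 0.001 -0.001  0.007 -0.002  0.003 -0.002]
t 14.7 tcp [549.7   3.2 165.6] jawang 1.3495 zax [ 0.004 -0.003 -1.   ] q [-0.01  0.41  1.85 -0.    0.87 -1.36] w 48.0 F [0.4 0.4 0.2]
 shift units [1.173 2.6   1.101]
 turn units (if no shift between) -0.265
```

```bash
python3 -m crank '[{"travel":[0.3,0.7,0],"turn":-0.25},{"travel":[0.4,0.9,0],"turn":0},{"travel":[0.3,0.7,0],"turn":0}]' >/dev/null; python3 hold.py 6; python3 - <<'E'
from h import *
plan([521.2,142.7,110],1.376)
i=imaging.camera_info("wrist");im=imaging.get_image("wrist");np.save("w4.npy",i,allow_pickle=True);cv2.imwrite("pics/w4.png",im)
E
```

```text
t 15.3 tcp [526.3 123.  170.8] jawang 1.3679 zax [ 0.016 -0.003 -1.   ] q [ 0.21  0.39  1.88 -0.01  0.86 -1.15] w 48.0 F [-0.8 -0.2  0.1]
 shift units [0.2   0.364 1.214]
 turn units (if no shift between) -0.081
```

View pics/w4.png

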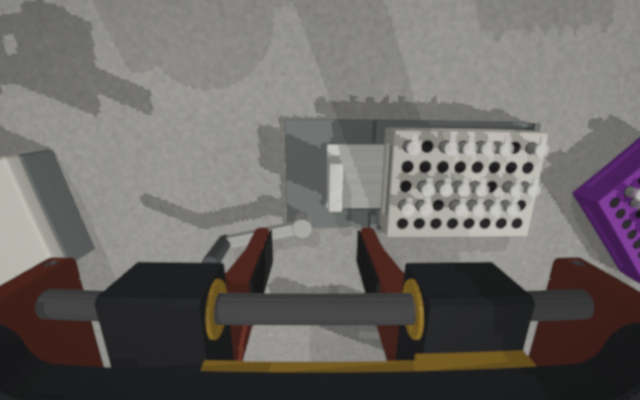

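```bash
python3 - <<'E'
from h import *
i=np.load("w4.npy",allow_pickle=True).item()
x,y,a=544.07,258.45,-.1952
W=lambda lx,ly,z:[x+np.cos(a)*lx-np.sin(a)*ly,y+np.sin(a)*lx+np.cos(a)*ly,z]
im=cv2.imread("pics/w4.png");c=im[115:240,270:400]
c=cv2.resize(c,None,fx=5,fy=5,interpolation=cv2.INTER_CUBIC)
P=proj(i,[W(-22,-124,56),W(22,-124,56),W(22,-112,56),W(-22,-112,56)])
for p in P: cv2.circle(c,tuple(int(v) for v in ((p-[270,115])*5+2)),3,(0,0,255),-1)
cv2.imwrite("pics/w4c.png",c)
E
```

```text
(no output)
```

View pics/w4c.png

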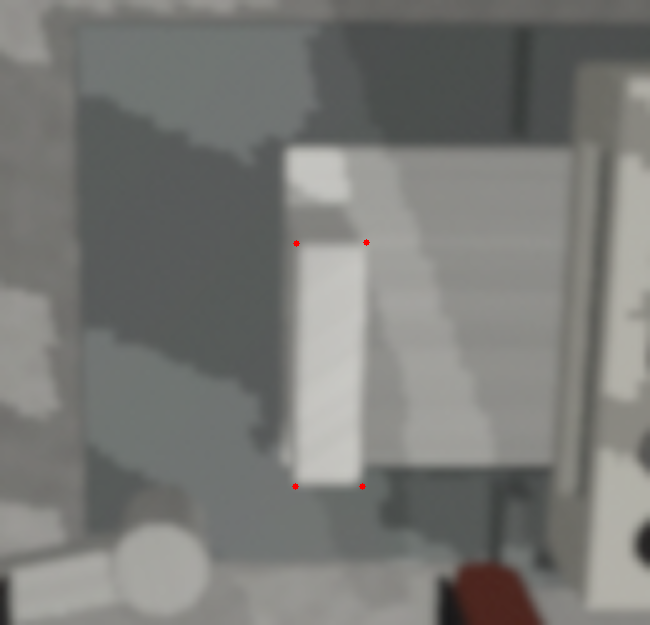

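```bash
python3 -m crank '[{"travel":[0.2,0.36,0.7],"turn":-0.08}]' >/dev/null; python3 hold.py 6; python3 -c "
from h import *
plan([521.2,142.7,38],1.376)"
```

```text
t 15.75 tcp [521.5 141.6 136.2] jawang 1.3743 zax [ 0.017 -0.003 -1.   ] q [ 0.25  0.44  1.9  -0.01  0.79 -1.12] w 48.1 F [1.  0.1 0.2]
 shift units [0.044 0.021 1.963]
 turn units (if no shift between) -0.017
```

```bash
python3 -m crank '[{"travel":[0.03,0.02,1]  ,"turn":0}]' >/dev/null; python3 hold.py 5; python3 -m crank '[{"travel":[0,0,0.7]  ,"turn":0}]' >/dev/null; python3 hold.py 5; python3 -c "
from h import *
plan([521.2,142.7,38],1.376)
im=imaging.get_image('wrist');cv2.imwrite('pics/w5.png',im)"
```

```text
t 16.45 tcp [523.3 142.5  54.5] jawang 1.3737 zax [ 0.02  -0.002 -1.   ] q [ 0.25  0.58  1.92 -0.01  0.62 -1.12] w 48.4 F [0.7 0.4 0.6]
 shift units [ 0.049 -0.006  0.329]
 turn units (if no shift between) -0.023
```

View pics/w5.png

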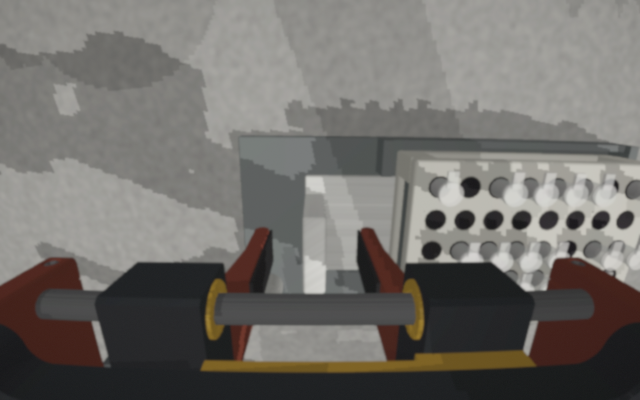

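The lip at about (314,250) stands centred between the fingers, with clearance to the rack. I'll lower the rest of the way and close.

```bash
python3 -m crank '[{"travel":[0.04,0,0.34]  ,"turn":0}]' >/dev/null; python3 hold.py 5; python3 st.py; python3 -m crank '[{"travel":[0,0,0]  ,"turn":0},{"travel":[0,0,0]  ,"turn":0},{"travel":[0,0,0]  ,"turn":0},{"travel":[0,0,0]  ,"turn":0},{"travel":[0,0,0]  ,"turn":0}]' -1; python3 st.py; python3 hold.py 4; python3 -c "
from h import *
x,y,a=544.07,258.45,-.1952
plan([521.2+150*np.sin(a),142.7-150*np.cos(a),36],1.376)"
```

```text
t 16.85 [522.4 143.1  38.6] jaw 1.3738 zax [ 0.0211 -0.0019 -0.9998] q [ 0.2492  0.6107  1.9242 -0.0127  0.5867 -1.1141] qv [ 0.    -0.001  0.    -0.    -0.006  0.001]
t: 17.35
ee_pos: [523.5, 143.2, 40.8]
orientation: [0.306, 3.103, 0.001]
ft_force: [0.4, -0.4, 0.9]
width: 12.1
t 17.35 [523.5 143.2  40.8] jaw 1.374 zax [ 0.0236 -0.0016 -0.9997] q [ 0.249   0.6071  1.9232 -0.0132  0.5889 -1.1141] qv [-0.002 -0.004  0.005 -0.002 -0.009  0.005]
t 17.55 tcp [523.5 143.2  40.7] jawang 1.3735 zax [ 0.024 -0.001 -1.   ] q [ 0.25  0.61  1.92 -0.01  0.59 -1.11] w 11.8 F [-1.2 -2.5  3.1]
 shift units [ 0.039 -3.018  0.084]
 turn units (if no shift between) -0.025
```

```bash
python3 -m crank '[{"travel":[0,-0.2,0]  ,"turn":0}]'; python3 hold.py 3; python3 -c "
from h import *
plan([523.5-150*.19397,143.2-150*.981,40.8],1.3756)"; python3 -m crank '[{"travel":[0,-0.4,0]  ,"turn":0}]'; python3 hold.py 3; python3 -c "
from h import *
plan([523.5-150*.19397,143.2-150*.981,40.8],1.3756)"
```

```text
t: 17.65
ee_pos: [522.3, 134.3, 40.8]
orientation: [0.306, 3.101, 0.003]
ft_force: [2.9, 7.9, -3.2]
width: 12.0
t 17.8 tcp [521.9 133.1  40.7] jawang 1.3737 zax [ 0.024 -0.001 -1.   ] q [ 0.23  0.6   1.93 -0.01  0.58 -1.13] w 12.0 F [ 2.  -0.  -1.1]
 shift units [ 0.003 -2.796 -0.011]
 turn units (if no shift between) -0.019
t: 17.9
ee_pos: [519.1, 115.1, 40.8]
orientation: [0.304, 3.1, 0.004]
ft_force: [1.5, 6.7, -1.7]
width: 12.1
t 18.05 tcp [518.2 112.6  40.7] jawang 1.3735 zax [ 0.025 -0.002 -1.   ] q [ 0.2   0.6   1.95 -0.01  0.57 -1.17] w 11.5 F [ 2.6 -6.5  1.3]
 shift units [ 0.009 -2.379 -0.008]
 turn units (if no shift between) -0.021
```

Smooth and straight, with forces under 10 N. I'll continue the draw.

```bash
python3 -m crank '[{"travel":[0,-0.4,0]  ,"turn":0},{"travel":[0,-0.4,0]  ,"turn":0}]'; python3 hold.py 3; python3 -c "
from h import *
plan([523.5-150*.19397,143.2-150*.981,40.8],1.3756)"; python3 -m crank '[{"travel":[0,-0.4,0]  ,"turn":0},{"travel":[0,-0.4,0]  ,"turn":0}]'; python3 hold.py 3; python3 -c "
from h import *
plan([523.5-150*.19397,143.2-150*.981,40.8],1.3756)"
```

```text
t: 18.25
ee_pos: [511.9, 75.9, 40.7]
orientation: [0.304, 3.099, 0.005]
ft_force: [1.5, 10.9, -0.9]
width: 12.0
t 18.4 tcp [511.3  74.   40.7] jawang 1.3742 zax [ 0.026 -0.002 -1.   ] q [ 0.12  0.58  1.98 -0.01  0.55 -1.24] w 11.8 F [ 2.3 -8.3  2.2]
 shift units [ 0.026 -1.595 -0.008]
 turn units (if no shift between) -0.014
t: 18.6
ee_pos: [504.0, 36.5, 40.5]
orientation: [0.302, 3.101, 0.003]
ft_force: [1.9, 4.0, -1.2]
width: 12.0
t 18.75 tcp [503.5  35.   40.7] jawang 1.375 zax [ 0.025 -0.003 -1.   ] q [ 0.05  0.57  2.01 -0.01  0.53 -1.32] w 12.3 F [-0.8 -9.1  3.8]
 shift units [ 0.027 -0.8   -0.004]
 turn units (if no shift between) -0.006
```

```bash
python3 -m crank '[{"travel":[0,-0.3,0]  ,"turn":0},{"travel":[0,-0.3,0]  ,"turn":0},{"travel":[0,-0.3,0]  ,"turn":0},{"travel":[0,-0.2,0]  ,"turn":0}]'; python3 hold.py 3; python3 -c "
from h import *
plan([523.5-150*.19397,143.2-150*.981,40.8],1.3756)
im=imaging.get_image('top');crop(im,190,165,350,285,5,'t6.png')
im=imaging.get_image('wrist');cv2.imwrite('pics/w6.png',im)"
```

```text
t: 19.15
ee_pos: [492.6, -17.9, 40.3]
orientation: [0.303, 3.103, 0.001]
ft_force: [0.4, 1.3, 0.4]
width: 12.0
t 19.3 tcp [492.6 -17.9  40.4] jawang 1.3756 zax [ 0.024 -0.002 -1.   ] q [-0.06  0.56  2.03 -0.    0.52 -1.43] w 12.1 F [-0.7 -2.   1.5]
 shift units [ 0.019  0.281 -0.008]
 turn units (if no shift between) -0.0
```

View pics/w6.png

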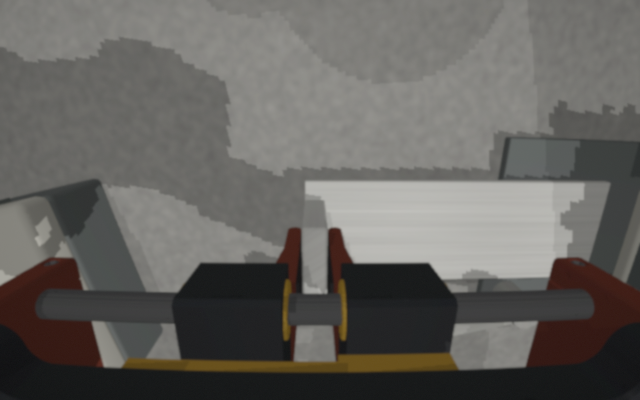

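View pics/t6.png

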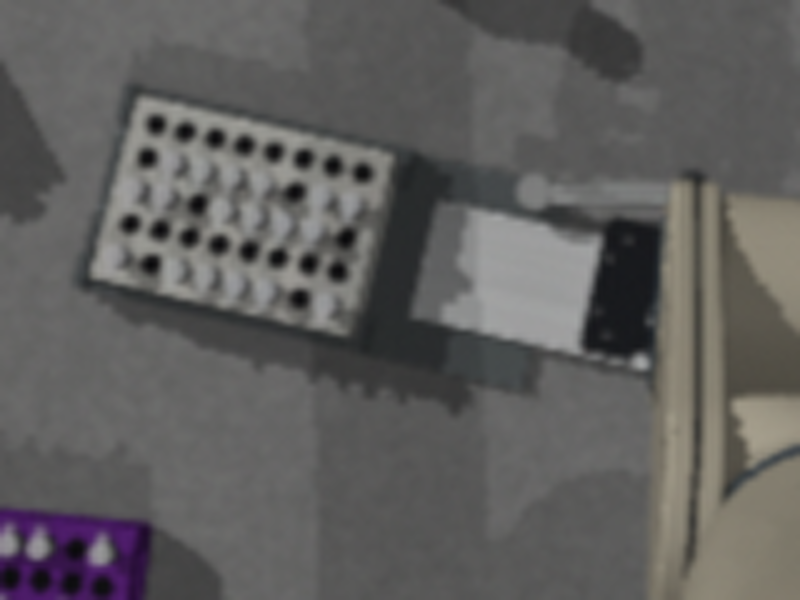

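```bash
python3 -m crank '[{"travel":[0,0,-0.4]  ,"turn":0}]'; python3 hold.py 4; python3 st.py; python3 -m crank '[{"travel":[0,0,-0.9]  ,"turn":0}]'>/dev/null; python3 hold.py 5;python3 st.py; python3 -m crank '[{"travel":[0,0,-0.9]  ,"turn":0}]'>/dev/null; python3 hold.py 5;python3 -c "
from h import *
plan([378.3,-353.4,150],.112)
im=imaging.get_image('scene');crop(im,230,80,450,245,3.6,'s7.png')"
```

```text
t: 19.5
ee_pos: [490.8, -16.8, 58.8]
orientation: [0.302, 3.107, 0.0]
ft_force: [-0.5, 0.1, -1.4]
width: 11.9
t 19.7 [492.6 -16.9  60.3] jaw 1.3771 zax [ 0.0247 -0.0019 -0.9997] q [-5.8100e-02  5.2450e-01  2.0313e+00 -9.0000e-04  5.6100e-01 -1.4344e+00] qv [-0.002  0.014  0.007  0.     0.002 -0.   ]
t 20.05 [491.2 -16.7 104.7] jaw 1.3774 zax [ 0.0244 -0.0019 -0.9997] q [-5.7800e-02  4.3740e-01  2.0218e+00 -9.0000e-04  6.5790e-01 -1.4345e+00] qv [-0.002  0.016  0.009 -0.001  0.004  0.   ]
t 20.4 tcp [489.4 -16.5 148.7] jawang 1.3775 zax [ 0.023 -0.002 -1.   ] q [-0.06  0.36  2.   -0.    0.76 -1.43] w 11.8 F [ 0.  -0.3 -1.3]
 shift units [ 0.885 -7.04  -0.066]
 turn units (if no shift between) 12.655
```

View pics/s7.png

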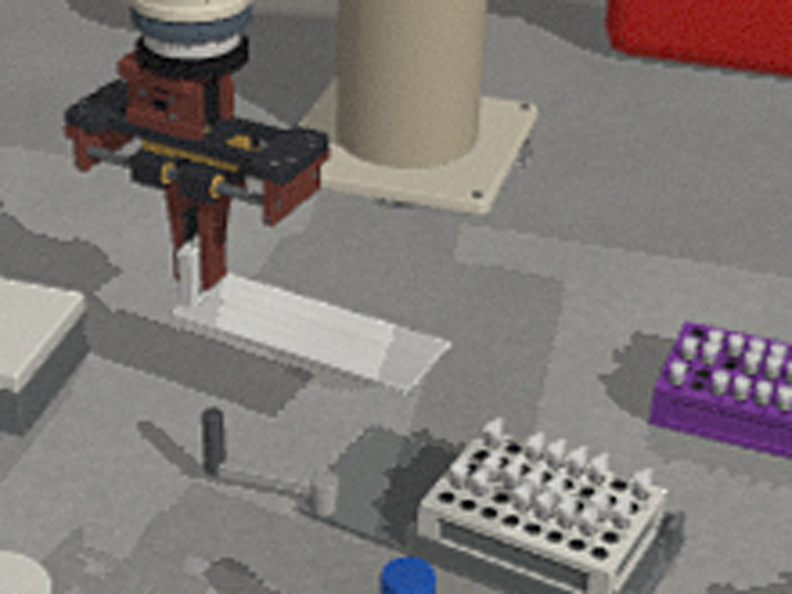

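```bash
python3 -m crank '[{"travel":[0.05,-0.4,0],"turn":0},{"travel":[0.1,-0.8,0],"turn":0},{"travel":[0.1,-0.8,0],"turn":0},{"travel":[0.1,-0.8,0],"turn":0}]'>/dev/null; python3 hold.py 4;python3 -c "
from h import *
plan([378.3,-353.4,150],.112)"
```

```text
t 21.05 tcp [ 442.9 -149.7  142.4] jawang 1.3819 zax [ 0.015  0.001 -1.   ] q [-0.36  0.34  2.05  0.01  0.74 -1.74] w 11.9 F [-0.  -0.2 -1.3]
 shift units [ 0.502 -4.243 -0.174]
 turn units (if no shift between) 12.699
```

```bash
python3 -m crank '[{"travel":[0.1,-0.8,-0.05],"turn":0},{"travel":[0.1,-0.8,-0.05],"turn":0},{"travel":[0.1,-0.8,-0.05],"turn":0},{"travel":[0.1,-0.6,0],"turn":0}]'>/dev/null; python3 hold.py 4;python3 st.py; python3 -m crank '[{"travel":[0,0,0],"turn":0.5},{"travel":[0,0,0],"turn":1},{"travel":[0,0,0],"turn":1},{"travel":[0,0,0],"turn":1},{"travel":[0,0,0],"turn":1},{"travel":[0,0,0],"turn":1}]'>/dev/null; python3 hold.py 4;python3 -c "
from h import *
plan([378.3,-353.4,150],.112)"
```

```text
t 21.65 [ 396.5 -288.7  146.1] jaw 1.3927 zax [ 0.0112  0.0053 -0.9999] q [-0.6602  0.3679  1.9933  0.0158  0.7748 -2.0641] qv [ 0.023 -0.007  0.01   0.001  0.002 -0.001]
t 22.45 tcp [ 399.1 -277.5  143.7] jawang 0.8413 zax [ 0.007  0.011 -1.   ] q [-0.64  0.37  2.    0.02  0.77 -1.49] w 11.7 F [-0.1 -0.7 -2. ]
 shift units [-0.7   -1.408 -0.145]
 turn units (if no shift between) 7.293
```

```bash
python3 -m crank '[{"travel":[0,0,0],"turn":0.6},{"travel":[0,0,0],"turn":1},{"travel":[0,0,0],"turn":1},{"travel":[0,0,0],"turn":1},{"travel":[0,0,0],"turn":1},{"travel":[0,0,0],"turn":1},{"travel":[0,0,0],"turn":1},{"travel":[0,0,0],"turn":0.5}]'>/dev/null; python3 hold.py 4;python3 -c "
from h import *
plan([378.3,-353.4,150],.112)"
```

```text
t 23.45 tcp [ 400.2 -272.8  142.9] jawang 0.133 zax [ 0.005  0.013 -1.   ] q [-0.63  0.37  2.    0.02  0.77 -0.78] w 11.9 F [-0.8  0.4 -1.6]
 shift units [-1.537 -0.648 -0.164]
 turn units (if no shift between) 0.21
```

```bash
python3 -m crank '[{"travel":[-0.8,-0.35,-0.1],"turn":0.2}]'>/dev/null; python3 hold.py 5; python3 -m crank '[{"travel":[-0.72,-0.3,0],"turn":0}]'>/dev/null; python3 hold.py 5;python3 -c "
from h import *
plan([378.3,-353.4,150],.112)
i=imaging.camera_info('wrist');im=imaging.get_image('wrist');np.save('w8.npy',i,allow_pickle=True);cv2.imwrite('pics/w8.png',im)
im=imaging.get_image('top');cv2.imwrite('pics/t8.png',im);crop(im,370,180,510,300,5.5,'t8c.png')
im=imaging.get_image('scene');crop(im,120,90,300,225,4.4,'s8.png')"
```

```text
t 24.15 tcp [ 376.9 -351.   146.3] jawang 0.1139 zax [ 0.003  0.014 -1.   ] q [-0.78  0.4   1.93  0.02  0.81 -0.91] w 11.6 F [-0.  -0.  -2.2]
 shift units [-0.05   0.023 -0.075]
 turn units (if no shift between) 0.019
```

View pics/w8.png

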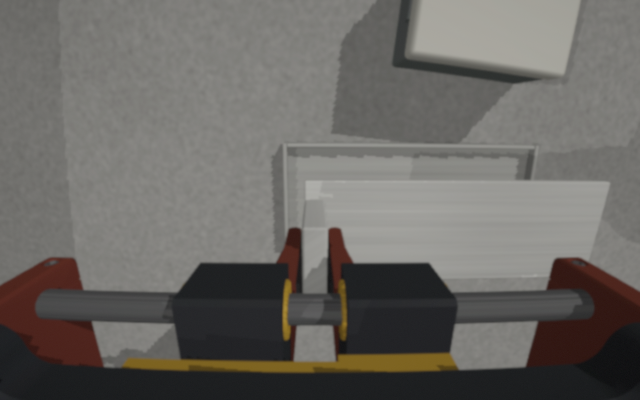

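View pics/t8c.png

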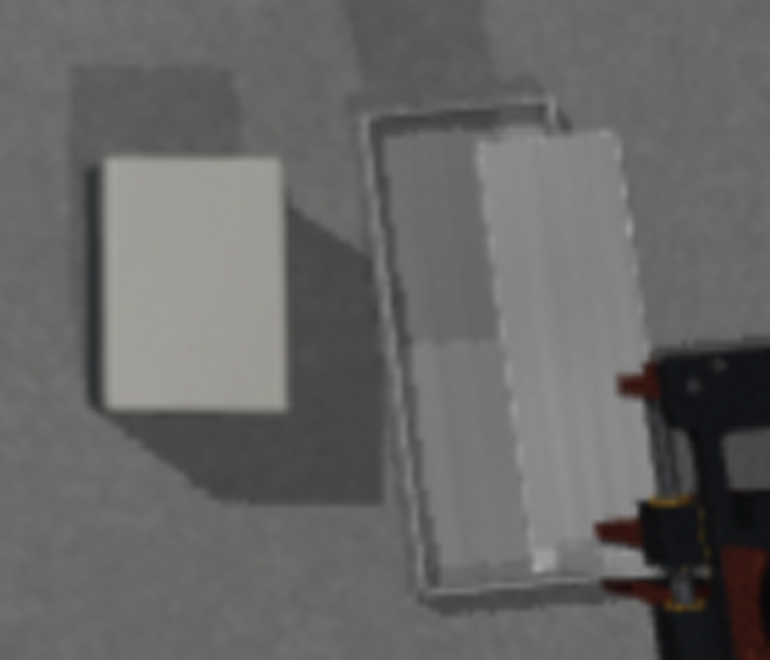

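View pics/s8.png

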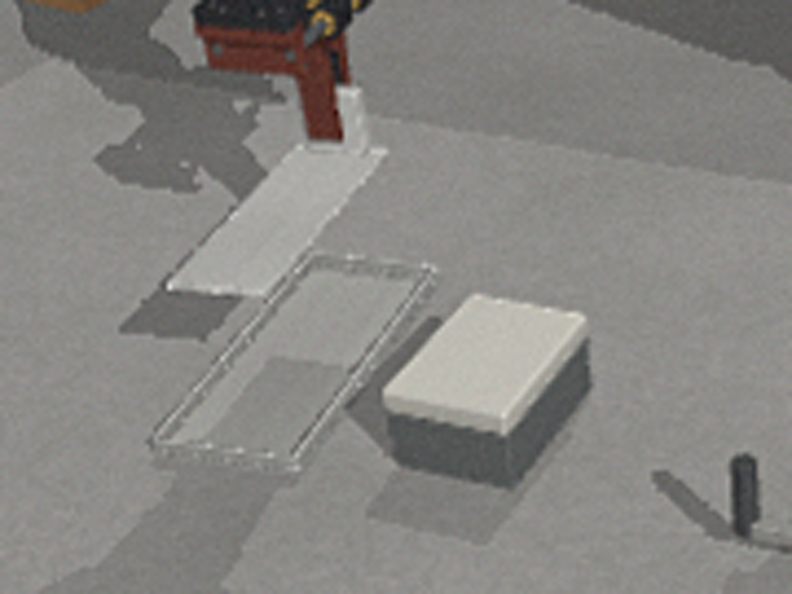

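```bash
python3 - <<'E'
from h import *
i=np.load("w8.npy",allow_pickle=True).item()
a=at(i,(284,145),14);b=at(i,(537,147),14);print(a,b,np.linalg.norm(a-b),np.arctan2(b[1]-a[1],b[0]-a[0]))
# plate top corners at z=146.3-40.7+11
for uv in [(304,181),(608,182)]: print(at(i,uv,116.5))
E
```

```text
[ 344.30084392 -306.97172565   14.        ] [ 578.9311366 -280.3686782   14.       ] 236.1336409227739 0.1129006766656061
[ 366.40644671 -317.02684681  116.5       ]
[ 555.76928272 -295.42928978  116.5       ]
```

```bash
python3 -m crank '[{"travel":[-0.085,0.04,1],"turn":0}]'>/dev/null; python3 hold.py 5; python3 st.py; python3 -m crank '[{"travel":[0,0,0.85],"turn":0}]'>/dev/null; python3 hold.py 5;python3 -c "
from h import *
plan([379.4,-355,38.7],.113)
i=imaging.camera_info('wrist');im=imaging.get_image('wrist');np.save('w9.npy',i,allow_pickle=True);cv2.imwrite('pics/w9.png',im)"
```

```text
t 24.65 [ 380.  -353.9   97.5] jaw 0.1151 zax [ 0.0035  0.0141 -0.9999] q [-0.7798  0.4903  1.9443  0.0191  0.7145 -0.9094] qv [-0.004 -0.031 -0.015 -0.    -0.006 -0.002]
t 25.0 tcp [ 380.9 -353.9   57.1] jawang 0.1152 zax [ 0.005  0.013 -1.   ] q [-0.78  0.56  1.95  0.02  0.63 -0.91] w 11.8 F [-0.  -0.6 -2. ]
 shift units [-0.022 -0.034  0.368]
 turn units (if no shift between) 0.022
```

View pics/w9.png

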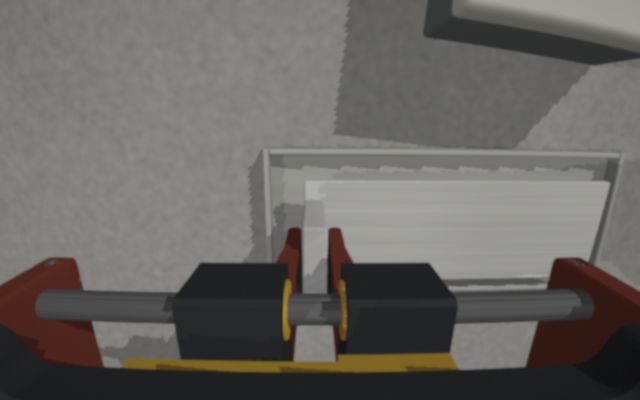

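The plate (304–609, rows 181–278) lies inside the tray outline (264–622), with margin on all visible sides. I'll lower it the last 18 mm.

```bash
python3 -m crank '[{"travel":[0,0,0.2],"turn":0}]'>/dev/null; python3 hold.py 4; python3 la.py|head -1; python3 -m crank '[{"travel":[0,0,0.1],"turn":0}]'>/dev/null; python3 hold.py 4; python3 la.py|head -1;  python3 -m crank '[{"travel":[0,0,0.06],"turn":0}]'>/dev/null; python3 hold.py 4; python3 la.py|head -1
```

```text
t 25.35 tcp [ 381.2 -354.2   47.7] jawang 0.1152 zax [ 0.006  0.012 -1.   ] q [-0.78  0.58  1.96  0.02  0.61 -0.91] w 11.5 F [ 0.5  1.2 -2.6]
t 25.65 tcp [ 381.1 -354.    42.5] jawang 0.1152 zax [ 0.006  0.012 -1.   ] q [-0.78  0.59  1.96  0.02  0.6  -0.91] w 11.9 F [ 0.5 -0.1 -1.7]
t 25.95 tcp [ 381.3 -354.1   39.5] jawang 0.1152 zax [ 0.006  0.012 -1.   ] q [-0.78  0.6   1.96  0.02  0.59 -0.91] w 11.7 F [-0.2 -0.4  0.9]
```

```bash
python3 -m crank '[{"travel":[0,0,0.04],"turn":0}]'>/dev/null; python3 hold.py 4; python3 la.py|head -1; python3 -m crank '[{"travel":[0,0,0.03],"turn":0}]'>/dev/null; python3 hold.py 4; python3 la.py|head -1
```

```text
t 26.25 tcp [ 381.3 -353.7   38.4] jawang 0.1151 zax [ 0.006  0.012 -1.   ] q [-0.78  0.6   1.96  0.02  0.59 -0.91] w 12.0 F [-1.5  4.6 12.4]
t 26.55 tcp [ 381.3 -353.6   38.2] jawang 0.1151 zax [ 0.006  0.012 -1.   ] q [-0.78  0.6   1.96  0.02  0.59 -0.91] w 12.0 F [-3.5  5.  18.2]
```

Firm contact at the expected height. Next I'll release and rise straight up.

```bash
python3 -m crank '[{"travel":[0,0,0],"turn":0},{"travel":[0,0,0],"turn":0},{"travel":[0,0,0],"turn":0}]' -0.3; python3 hold.py 3; python3 -m crank '[{"travel":[0,0,-0.6],"turn":0}]'; python3 hold.py 4;python3 -m crank '[{"travel":[0,0,-1],"turn":0}]'; python3 hold.py 5; python3 -c "
from h import *
plan()
i=imaging.camera_info('wrist');im=imaging.get_image('wrist');np.save('w10.npy',i,allow_pickle=True);cv2.imwrite('pics/w10.png',im)
im=imaging.get_image('scene');crop(im,120,90,300,225,4.4,'s10.png')"
```

```text
t: 26.85
ee_pos: [381.7, -353.9, 38.8]
orientation: [-2.089, -2.344, -0.02]
ft_force: [-0.5, 0.6, -0.3]
width: 30.1
t: 27.1
ee_pos: [379.7, -352.5, 66.1]
orientation: [-2.084, -2.339, -0.021]
ft_force: [-0.8, -0.3, 0.9]
width: 30.6
t: 27.4
ee_pos: [377.8, -351.6, 112.6]
orientation: [-2.08, -2.334, -0.021]
ft_force: [0.9, -0.2, 0.2]
width: 30.7
t 27.65 tcp [ 381.  -354.7  118. ] jawang 0.115 zax [ 0.008  0.011 -1.   ] q [-0.78  0.45  1.94  0.02  0.75 -0.91] w 30.7 F [-0.5 -0.6  0.3]
```

View pics/w10.png

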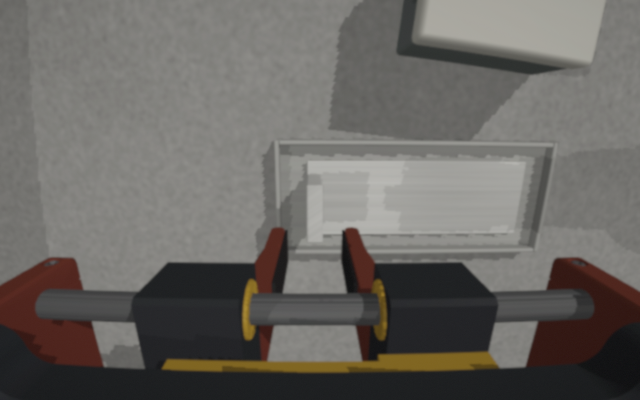

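View pics/s10.png

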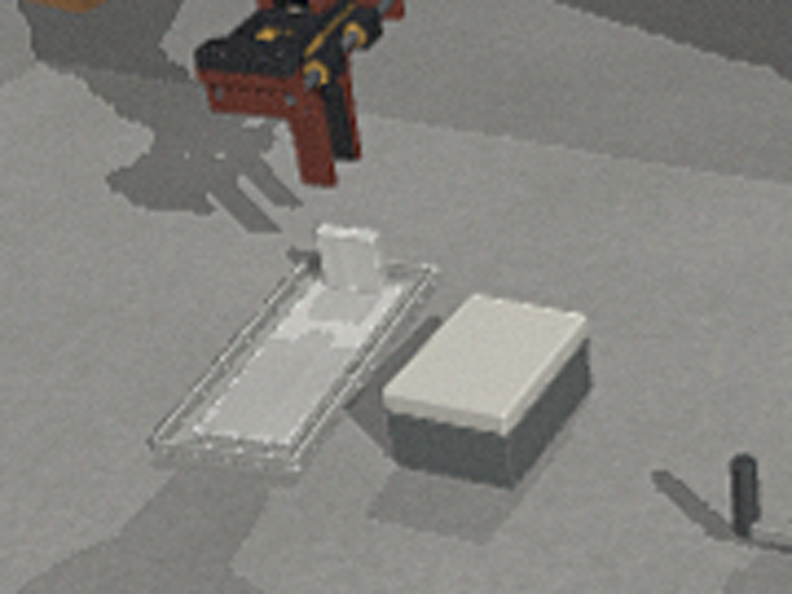

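```bash
python3 -m crank '[{"travel":[0.35,0.22,-0.3],"turn":0},{"travel":[0.7,0.45,-0.2],"turn":0},{"travel":[0.7,0.45,-0.1],"turn":0},{"travel":[0.7,0.45,0],"turn":0},{"travel":[0.7,0.45,0],"turn":0},{"travel":[0.7,0.45,0],"turn":0},{"travel":[0.7,0.45,0],"turn":0},{"travel":[0.7,0.45,0],"turn":0},{"travel":[0.5,0.32,0],"turn":0},{"travel":[0.2,0.13,0],"turn":0}]'; python3 hold.py 4;python3 -c "
from h import *
plan([563,18,150],-.5)"
```

```text
t: 28.75
ee_pos: [536.1, -25.1, 142.1]
orientation: [-2.084, -2.325, -0.012]
ft_force: [-0.5, 0.3, 0.5]
width: 30.8
t 28.95 tcp [534.9 -28.  142.5] jawang 0.107 zax [-0.01   0.018 -1.   ] q [-0.08  0.44  1.89  0.02  0.83 -0.21] w 31.0 F [-0.2  0.1  0.1]
 shift units [ 0.857  0.656 -0.139]
 turn units (if no shift between) 6.07
```

```bash
python3 -m crank '[{"travel":[0,0,-0.1],"turn":0.7},{"travel":[0,0,0],"turn":0.9},{"travel":[0,0,0],"turn":0.9},{"travel":[0,0,0],"turn":0.9},{"travel":[0,0,0],"turn":0.9},{"travel":[0,0,0],"turn":0.9},{"travel":[0,0,0],"turn":0.7}]' 0.1 >/dev/null; python3 hold.py 4;python3 -c "
from h import *
plan([563,18,150],-.5)
i=imaging.camera_info('wrist');im=imaging.get_image('wrist');np.save('w11.npy',i,allow_pickle=True);cv2.imwrite('pics/w11.png',im)"
```

```text
t 29.85 tcp [528.9 -39.5 146.2] jawang -0.5141 zax [-0.015  0.017 -1.   ] q [-0.11  0.43  1.89  0.02  0.84  0.39] w 48.1 F [-0.2  0.2  0.3]
 shift units [ 1.337  0.027 -0.066]
 turn units (if no shift between) -0.141
```

View pics/w11.png

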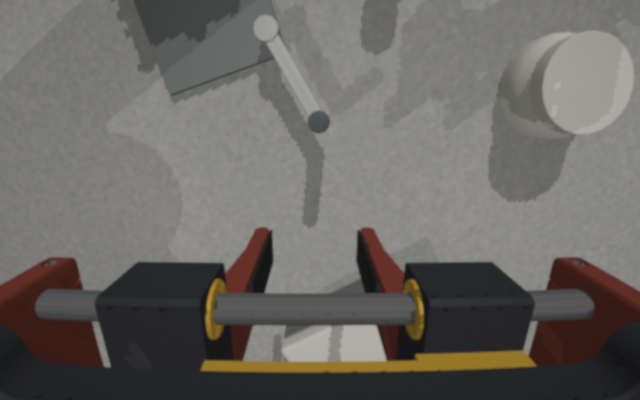

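The latch is still open, with the pin top at (319,122) and the hinge at (265,27).

```bash
python3 -c "
from h import *
i=np.load('w11.npy',allow_pickle=True).item()
p=at(i,(319,122),72);print(p,at(i,(265,27),32))
plan([p[0],p[1],58])"
```

```text
[563.26771384  18.56665696  72.        ] [561.5928724  102.69505732  32.        ]
t 29.9 tcp [529.  -39.2 146.3] jawang -0.5139 zax [-0.015  0.017 -1.   ] q [-0.1   0.43  1.89  0.02  0.84  0.4 ] w 48.2 F [-0.3 -0.6  0.9]
 shift units [1.329 0.066 1.775]
```

```bash
python3 -m crank '[{"travel":[0.7,0.03,0],"turn":0},{"travel":[0.6,0.03,0],"turn":0}]' >/dev/null; python3 hold.py 6;python3 -c "
from h import *
plan([563.3,18.6,58])"
```

```text
t 30.4 tcp [561.2  13.1 146.2] jawang -0.5158 zax [-0.018  0.017 -1.   ] q [-0.01  0.46  1.82  0.02  0.87  0.5 ] w 48.3 F [0.8 0.7 0.7]
 shift units [0.106 0.024 1.764]
```

```bash
python3 -m crank '[{"travel":[0.1,0.02,0.9],"turn":0}]' >/dev/null; python3 hold.py 6;python3 -m crank '[{"travel":[0,0.0,0.7],"turn":0}]' >/dev/null; python3 hold.py 6; python3 -c "
from h import *
plan([563.3,18.6,57])"
```

```text
t 31.2 tcp [564.6  17.8  69.2] jawang -0.5162 zax [-0.015  0.017 -1.   ] q [0.   0.59 1.85 0.03 0.72 0.5 ] w 48.7 F [ 0.2 -0.   0.5]
 shift units [ 0.    -0.026  0.245]
```

```bash
python3 -m crank '[{"travel":[0,-0.03,0.24],"turn":0}]' >/dev/null; python3 hold.py 5; python3 -m crank '[{"travel":[0,0,0],"turn":0},{"travel":[0,0,0],"turn":0},{"travel":[0,0,0],"turn":0},{"travel":[0,0,0],"turn":0}]' -1; python3 - <<'E'
from h import *
M=plan()
H=np.array([562,102.4]);p0=ctrl.get_obs()["ee_pos"][:2];th0=(np.arctan2(*(p0-H)[::-1])-2.946)%(2*np.pi);print(th0,np.hypot(*(p0-H)))
prev=p0
for th in np.arange(1.65,-.01,-.15):
    q=H+83*np.array([np.cos(2.946+th),np.sin(2.946+th)]);d=q-prev;prev=q
    print(round(th,2),(M[:2,:2].T@d/50).round(3))
E
```

```text
t: 31.95
ee_pos: [563.4, 18.8, 57.7]
orientation: [-2.696, -1.57, 0.006]
ft_force: [-0.3, 0.4, -0.4]
width: 19.6
t 31.95 tcp [563.4  18.8  57.7] jawang -0.516 zax [-0.014  0.017 -1.   ] q [0.   0.61 1.85 0.03 0.7  0.5 ] w 19.6 F [-0.3  0.4 -0.4]
1.783216310591353 83.66080146649986
1.65 [-0.088 -0.204]
1.5 [-0.079 -0.236]
1.35 [-0.043 -0.245]
1.2 [-0.006 -0.249]
1.05 [ 0.031 -0.247]
0.9 [ 0.068 -0.239]
0.75 [ 0.103 -0.227]
0.6 [ 0.135 -0.209]
0.45 [ 0.165 -0.186]
0.3 [ 0.191 -0.159]
0.15 [ 0.213 -0.129]
0.0 [ 0.23  -0.096]
```

```bash
python3 -m crank '[{"travel":[0,0,0],"turn":0},{"travel":[0,0,0],"turn":0},{"travel":[-0.09,-0.2,0],"turn":0},{"travel":[-0.08,-0.236,0],"turn":0},{"travel":[-0.043,-0.245,0],"turn":0},{"travel":[-0.006,-0.25,0],"turn":0}]'; python3 hold.py 3; python3 - <<'E'
from h import *
M=plan()
H=np.array([562,102.4]);p0=ctrl.get_obs()["ee_pos"][:2];th0=(np.arctan2(*(p0-H)[::-1])-2.946)%(2*np.pi);print(th0,np.hypot(*(p0-H)))
prev=p0
for th in np.arange(th0-.15,-.01,-.15):
    q=H+83*np.array([np.cos(2.946+th),np.sin(2.946+th)]);d=q-prev;prev=q
    print(round(th,2),(M[:2,:2].T@d/50).round(3))
E
```

```text
t: 32.55
ee_pos: [521.9, 32.1, 57.9]
orientation: [-2.705, -1.569, -0.013]
ft_force: [7.9, 4.5, -11.0]
width: 15.5
t 32.7 tcp [520.8  32.8  57.8] jawang -0.5183 zax [-0.003  0.017 -1.   ] q [0.03 0.56 1.95 0.03 0.63 0.53] w 15.8 F [ 1.5  4.5 -5.8]
1.231468481060423 80.9150046988918
1.08 [-0.019 -0.248]
0.93 [ 0.059 -0.242]
0.78 [ 0.095 -0.23 ]
0.63 [ 0.128 -0.213]
0.48 [ 0.159 -0.192]
0.33 [ 0.185 -0.166]
0.18 [ 0.208 -0.136]
0.03 [ 0.226 -0.104]
```

```bash
cat > arc.py <<'E'
from h import *
M=plan()
H=np.array([562,102.4]);p0=ctrl.get_obs()["ee_pos"][:2];th0=(np.arctan2(*(p0-H)[::-1])-2.946+1)%(2*np.pi)-1;print(th0,np.hypot(*(p0-H)))
prev=p0
for th in np.arange(th0-.15,-.1,-.15):
    q=H+83*np.array([np.cos(2.946+th),np.sin(2.946+th)]);d=q-prev;prev=q
    print(round(th,2),(M[:2,:2].T@d/50).round(3))
E
python3 -m crank '[{"travel":[-0.02,-0.25,0],"turn":0},{"travel":[0.06,-0.24,0],"turn":0},{"travel":[0.095,-0.23,0],"turn":0},{"travel":[0.13,-0.213,0],"turn":0}]'; python3 hold.py 3; python3 arc.py
```

```text
t: 33.1
ee_pos: [488.4, 68.5, 58.1]
orientation: [-2.708, -1.568, -0.021]
ft_force: [2.7, -4.3, -9.1]
width: 15.2
t 33.25 tcp [488.   68.9  58.1] jawang -0.5194 zax [ 0.004  0.018 -1.   ] q [0.11 0.53 2.02 0.03 0.58 0.6 ] w 15.5 F [ 1.5  0.7 -5.8]
0.6205572653774958 81.24578891051607
0.47 [ 0.132 -0.211]
0.32 [ 0.187 -0.164]
0.17 [ 0.209 -0.134]
0.02 [ 0.227 -0.101]
```

```bash
python3 -m crank '[{"travel":[0.13,-0.21,0],"turn":0},{"travel":[0.187,-0.164,0],"turn":0},{"travel":[0.21,-0.134,0],"turn":0},{"travel":[0.2,-0.09,0],"turn":0}]'; python3 hold.py 3; python3 arc.py
```

```text
t: 33.65
ee_pos: [480.8, 114.1, 58.3]
orientation: [-2.71, -1.567, -0.019]
ft_force: [3.7, -6.5, -7.6]
width: 15.5
t 33.8 tcp [481.  114.4  58.3] jawang -0.5207 zax [ 0.005  0.016 -1.   ] q [0.2  0.53 2.02 0.03 0.58 0.7 ] w 15.6 F [ 3.6 -0.4 -7.4]
0.048056358048609304 81.88939617364007
```

```bash
python3 -m crank '[{"travel":[0.1,-0.03,0],"turn":0}]'; python3 hold.py 4; python3 arc.py; python3 -m crank '[{"travel":[0,0,0],"turn":0},{"travel":[0,0,0],"turn":0},{"travel":[0,0,0],"turn":0}]' 0.1; python3 hold.py 4; python3 arc.py; python3 -m crank '[{"travel":[0,0,-0.7],"turn":0}]'; python3 hold.py 4; python3 -m crank '[{"travel":[0,0,-1],"turn":0}]'; python3 hold.py 4;  python3 -m crank '[{"travel":[0,0,-1],"turn":0}]'; python3 hold.py 4; python3 -c "
from h import *
plan()
i=imaging.camera_info('wrist');im=imaging.get_image('wrist');np.save('w12.npy',i,allow_pickle=True);cv2.imwrite('pics/w12.png',im)
im=imaging.get_image('scene');cv2.imwrite('pics/s12.png',im)"
```

```text
t: 33.9
ee_pos: [481.7, 118.7, 58.2]
orientation: [-2.709, -1.568, -0.018]
ft_force: [1.8, -5.6, -5.8]
width: 15.4
t 34.1 tcp [481.9 119.3  58.3] jawang -0.5209 zax [ 0.005  0.016 -1.   ] q [0.21 0.54 2.01 0.03 0.58 0.71] w 15.3 F [ 2.2 -0.5 -6.9]
-0.012677578597892758 81.87205824205896
t: 34.4
ee_pos: [481.4, 119.1, 59.1]
orientation: [-2.708, -1.568, -0.018]
ft_force: [0.0, 0.3, 0.2]
width: 35.7
t 34.6 tcp [481.5 119.2  58.9] jawang -0.521 zax [ 0.004  0.017 -1.   ] q [0.21 0.53 2.01 0.03 0.59 0.71] w 48.1 F [-0.1 -0.3 -0.3]
-0.009490428652513483 82.26435393759829
t: 34.7
ee_pos: [478.6, 118.0, 91.2]
orientation: [-2.706, -1.567, -0.007]
ft_force: [1.0, -0.6, -0.2]
width: 48.3
t: 35.0
ee_pos: [477.0, 116.9, 138.2]
orientation: [-2.705, -1.566, -0.0]
ft_force: [0.7, -0.2, 0.2]
width: 48.0
t: 35.3
ee_pos: [476.8, 116.1, 187.8]
orientation: [-2.705, -1.566, -0.002]
ft_force: [1.2, 0.5, -0.4]
width: 48.6
t 35.5 tcp [481.4 117.  193.4] jawang -0.5209 zax [ 0.007  0.017 -1.   ] q [0.21 0.29 1.96 0.02 0.88 0.71] w 48.6 F [-0.7  0.2 -0.3]
```

View pics/w12.png

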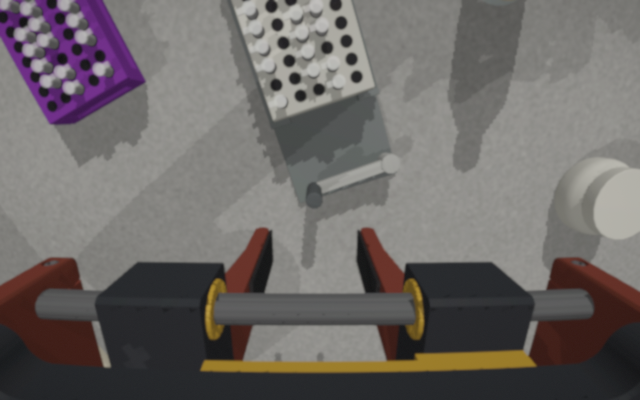

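View pics/s12.png

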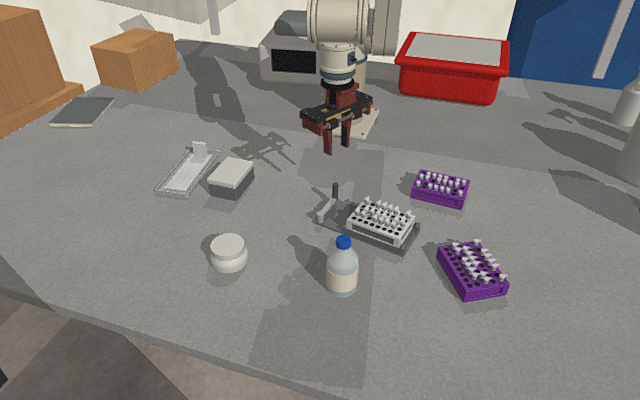

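```bash
python3 -c "
from h import *
i=np.load('w12.npy',allow_pickle=True).item()
crop(cv2.imread('pics/w12.png'),230,80,410,215,4.4,'w12c.png')
p=at(i,(314,197),72);h=at(i,(391,163),32);d=p-h;print(p,h,np.arctan2(d[1],d[0])-2.946)"
```

```text
[481.60278027 119.12282783  72.        ] [561.99099949 102.52996486  32.        ] -0.00795787415342808
```

View pics/w12c.png

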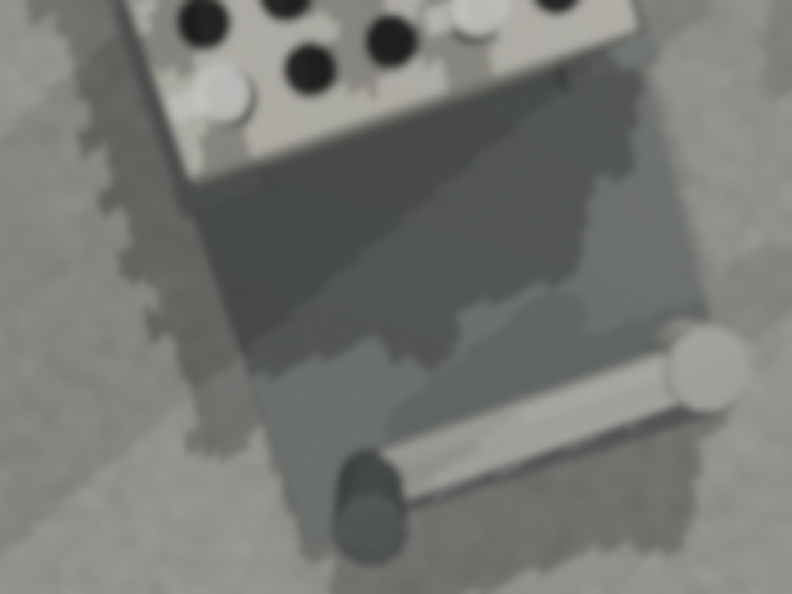

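The latch measures about 0 rad, i.e. shut. The rack is square in the cradle, the plate is flat in the tray, the bystanders are unmoved, and the gripper is clear of everything.

```bash
python3 -c "
from workcell import workorder
print(workorder.close_job())"
```

```text
the job is handed in; nothing more can be done
None
```

I finished every step and handed the job in about 35 s into the 64 s limit. No verdict came back, so what follows is from my own measurements.

1. **Latch opened:** I gripped the pin and swung it to about 1.78 rad. The pin slid roughly 11 mm in the jaws near the end, but a picture confirmed the bar was clear.
2. **Plate drawn:** I pulled the plate about 164 mm straight and level, with forces under about 12 N. The rack sat square in the cradle afterwards. I judged its 2 mm drop onto the rails by eye and did not measure it.
3. **Plate placed:** I lowered the plate until it pressed on the tray floor at the expected height (18 N), then let go. Pictures show it flat and lip up, with clearance to the tray walls all round.
4. **Latch shut:** I swung it back and released it. The wrist camera gives −0.01 rad from shut.

**Last checks:** The final pictures show the tip box, bottle and tub where they were. The gripper was open and clear of everything, with no load at the wrist.

**What went wrong:** Before I gripped the plate, a series of turns tilted the tool by up to 0.09 rad in free air. I brought it back to about 0.02 rad before gripping, which cost about 7 s.

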